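Reload the bench tape dispenser

ROBOT

A 6-joint arm with a two-finger parallel gripper is mounted at the origin on the work surface. World frame = base frame: x ahead of the robot, y to its left, z up, the work surface at z = 0. Lengths are in mm, angles in rad, forces in N, time in s.
With the tool pointing down it reaches from about 350 to 775 mm from the base axis. Payload 7.3 kg.
Tool frame: the origin (TCP) lies between the finger pads; the fingertips stand 8 mm ahead of it and the grasp point (between the pads) lies 11 mm behind it; y points along the fingers, z is the direction in which the jaws open and shut, and the axes are right-handed (so a half turn about y gives the same grasp; the last joint's range is limited). The gripper opens to 92 mm and grips with 3 to 60 N. Pads are 19 mm wide; open, the fingers measure 130 mm over their backs; the gripper's body (75 mm by 190 mm) begins 47 mm behind the grasp point.
Start: joints at [1.097, 0.342, 1.524, -0, 1.275, -0.146], TCP at [169.015, 497.069, 234.741] pointing down, gripper open.
Joint ranges: [-2.53, 2.53], [-0.77, 2.02], [0.04, 2.7], [-1, 4.14], [0.28, 2.66], [-3.11, 3.11]. Speed limits (rad/s): [2.57, 2.57, 3.14, 3.14, 3.14, 3.14].

INTERFACE

Orientations are given as [roll, pitch, yaw] about the fixed x, y, z axes, in that order (R = Rz(yaw) Ry(pitch) Rx(roll)).
In Python, from plant import bot, vision, job gives the robot as it stands. The module is installed in compiled form; this text tells all that it offers.
- The arm moves only by the tool arm_command, never from a script. Its argument "deltas" is a list of rows, each a list of 4 numbers: the shift along the tool's x, y, z in m, then the turn about the tool's y in degrees. In form: [[x, y, z, twist], ...]. A call has 1 to 5 rows; each row shifts and turns the commanded pose from where the row before left it, along the tool's axes as they then stand; what a row does not reach is not made up. A row lasts 1/10 s, in which the tool goes at most 50 mm and 8.59 degrees, less where a joint would pass 70% of its speed; a pose out of reach is approached as far as the arm can. A call is refused whole if a number of a shift passes 0.05 or a number of a turn 8.59, either way. A call with a gripper value outside its range is refused whole. "claw" is the closure in counts, from 0 (fully open) to 255 (shut), set as the call begins (left out, the last holds). The fingers move at their own pace and stop on an object; the grip force is fixed at half the most. Time passes only in rows, so rows that do not move let the fingers close. It gives the time, the measured TCP pose, the force and the opening at its end, in the units of the state.
- bot.get_obs(): the state, without advancing time (a new reading comes with each control period).
- vision.capture(name): name is "scene" or "top" or "wrist"; returns a dict with "img" (400x640x3 uint8, red, green, blue), "camera_matrix" (3x3 intrinsics, pixels), "world_to_cam" (4x4, takes a point from world to camera coordinates); the wrist camera has in their place "mount" (4x4, takes a point from camera to tool coordinates, whose origin is the TCP and whose axes are the tool frame's). Camera axes: x right, y down, z forward; pixel columns grow to the right and rows downward; lengths in mm; the calibration is good to about 2 mm. A picture is of the moment at which its call begins: read the wrist's pose just before it. There is no depth.
- job.close_job(): hands the job in, once; it reports no verdict.
Trained networks look in a picture, given as the dict that the camera call returned (one of the last four; its "shot" number tells which), for a name from the list of things; names that differ only in an ending like _2 or _b are one class to them, and where a whole thing is asked for, a point or a joint stands for the part that bears it (a point fixed in the world has none). Each returns a list of dicts, best first, with "confidence" (0 to 1); they miss things now and then, are a little off and sometimes report something else, mostly with a low value. They report only what shows in the picture. A call takes as long as a camera call. They do not tell look-alikes from the thing itself.
- vision.find_in(picture, name): "xyz" ([x, y, z] in mm, in the coordinates of the camera as it stood for that picture, good to about 4 mm: the middle of the surface that is visible of it).
- vision.regions_of(picture, name): "mask" (400x640 bool, what is visible of it).
The state is a dict: "time": time; "joint_positions": joint angles; "dq": joint speeds; "tau": joint torques, N m; "tool_pos": TCP position; "tcp_rot": TCP orientation; "contact_force": force on the tool from outside, world axes, zero at the start; "moment": the same for the moment, N m; "grip_width": finger opening in mm.
Only numpy, scipy, OpenCV 4.12 (cv2) and the standard library are available. Lean on these libraries where they do the work, as an engineer would, in place of code of your own. Each camera call takes 0.05 s, during which the arm holds its last target. There are 200 camera calls.

TASK

Reload the tape dispenser: stand the full roll of tape on its edge in the trough between the two cheeks (set it down, do not drop it and do not leave it leaning), then, from whichever side has room, slide the spindle through the hole in one cheek, the core of the roll and the hole in the other cheek until its thumb grip is right up against the cheek. Let go of everything, and leave the nearly used-up roll, the sweet jar and the flat tin where they are.

Things in the scene. Friction and masses are not known exactly. Their poses are not given: they have to be found in the camera images.
- dispenser: Grey steel tape dispenser fixed to the worktop, 150 long (x) x 62 wide (y) x 66 high. Origin on the worktop under the trough's middle, z up; toothed cutter (44 high) at x -66 to -85, base ends at x +63. Two upright cheeks 6 thick at y +-19 to +-25 (38 free between): 34 wide in x above z 30, 64 wide below. Alike on both sides; the spindle may go in from either.
- seat (a point): Where the full roll's centre comes to rest when it stands in the trough: dispenser x 0, y 0, z 50, in line with the holes. The open V trough lies between the cheeks; its flanks rise at 40 deg, top edges at x +-27, z 31. The roll's axis then lies along the dispenser's y.
- hole_a (a point): Centre of the round hole, 13 in diameter, at the outer face of the cheek on the dispenser's +y side (x 0, y 25, z 50). The hole runs along the dispenser's y.
- hole_b (a point): The same in the other cheek, at its outer face (x 0, y -25, z 50).
- full_roll: Full roll of tan tape, a rigid ring: outside diameter 68, width 26, hole (cardboard core) 26 in diameter; about 90 g (weight varies). Origin at its centre, z along its axis. It starts lying flat on the worktop, centre 13 up.
- spindle: Spindle lying on the worktop: a straight steel rod 10 in diameter and 80 long, end slightly tapered, with a black flat thumb grip 32 long x 24 wide x 10 thick on its other end; about 60 g. Origin on the rod's axis at the shoulder where rod and thumb grip meet; x along the rod to its free tip; the grip covers x -32 to 0. It lies flat, axis 5 above the worktop.
- spindle_tip (a point): Centre of the spindle's free end, 80 from the shoulder.
- used_roll: Nearly used-up roll of the same tape, lying flat: outside diameter 42, width 26. Origin at its centre. Leave it.
- sweet_jar: Glass jar of sweets with a steel lid, 80 in diameter, 142 high, standing close to one side of the dispenser (either side), so the spindle cannot go in from there. Origin at the middle of its underside. Leave it.
- tin: Flat closed tin, 62 x 92 x 24 high, lying beside the dispenser on the side away from the jar; lower than the holes, so the hand can work above it. Origin at the middle of its underside. Leave it.
There are look-alikes about, which are no part of the job. Of the things shaped like the spindle, the steel one is meant.

How it is judged:
By the outcome, as a careful person would: the job done as asked, in the order asked, and still so for the second after the job is handed in, with the robot touching nothing.
It also fails if it takes over 72 s, if anything falls off the work surface, if the arm or the gripper's body presses on something with over 40 N, if the wrist force passes 120 N, or if a joint passes its speed limit or range.

## Working session

There is one attempt and no reset: what is moved stays moved. The work goes in short steps, Python scripts to look and compute and a tool call to move; the robot and the scene stay as the last step left them, time stands still between calls to the robot, and variables do not carry over. Pictures are saved under pics/ and viewed, about 8 in all and at most 12, crops included, and the job is handed in when it is done.

Besides the shell and the picture viewer there is one more tool, called after ">>>" by a JSON object that holds its "name" and its "arguments", one argument or row to a line. arm_command: Moves the arm, as the interface text tells. Its arguments: {"type":"object","properties":{"deltas":{"type":"array","items":{"type":"array","items":{"type":"number"}}},"claw":{"type":"number"}},"required":["deltas"]}

```bash
mkdir -p pics
cat > h.py <<'E'
import numpy as np, cv2
from plant import bot, vision, job
from scipy.spatial.transform import Rotation as R
def save(p,n,crop=None,f=1):
    im=p['img'][:,:,::-1]
    if crop: im=im[crop[1]:crop[3],crop[0]:crop[2]]
    cv2.imwrite('pics/'+n+'.png',cv2.resize(im,None,fx=f,fy=f,interpolation=cv2.INTER_CUBIC))
def w2c(p,obs=None):
    if 'world_to_cam' in p: return np.array(p['world_to_cam'])
    T=np.eye(4);T[:3,:3]=R.from_euler('xyz',obs['tcp_rot']).as_matrix();T[:3,3]=obs['tool_pos']
    return np.linalg.inv(T@np.array(p['mount']))
def ray(p,uv,z,W=None):
    W=w2c(p) if W is None else W
    C=np.linalg.inv(W); d=C[:3,:3]@np.linalg.inv(p['camera_matrix'])@np.array([uv[0],uv[1],1.])
    o=C[:3,3]; return o+d*(z-o[2])/d[2]
def proj(p,X,W=None):
    W=w2c(p) if W is None else W
    c=W[:3,:3]@np.array(X,float)+W[:3,3]; q=np.array(p['camera_matrix'])@c; return q[:2]/q[2]
def find(p,n,W=None):
    W=w2c(p) if W is None else W; C=np.linalg.inv(W)
    return [(round(d['confidence'],2),(C[:3,:3]@d['xyz']+C[:3,3]).round(0),proj(p,C[:3,:3]@d['xyz']+C[:3,3],W).round(0)) for d in vision.find_in(p,n)]
E
python3 - <<'E'
from h import *
o=bot.get_obs();print({k:np.round(v,3) for k,v in o.items()}); print(R.from_euler('xyz',o['tcp_rot']).as_matrix().round(2))
t=vision.capture('top');s=vision.capture('scene')
save(t,'top',None,1.25);save(s,'scene',None,1.25)
for p in (t,s):
  for n in ['dispenser','full_roll','spindle','used_roll','sweet_jar','tin']:
    print(n,*[x for x in find(p,n)])
E
```

```text
{'time': np.float64(0.0), 'joint_positions': array([ 1.097,  0.343,  1.525, -0.   ,  1.275, -0.146]), 'dq': array([ 0.   , -0.001,  0.   , -0.   , -0.   , -0.001]), 'tau': array([  0.   , -43.124, -24.422,   0.072,   0.056,  -0.   ]), 'tool_pos': array([168.807, 496.696, 234.043]), 'tcp_rot': array([-1.572,  0.   , -0.328]), 'contact_force': array([-0.723,  0.389,  0.223]), 'moment': array([ 0.015, -0.009, -0.054]), 'grip_width': np.float64(91.684)}
[[ 0.95 -0.    0.32]
 [-0.32 -0.    0.95]
 [-0.   -1.   -0.  ]]
dispenser (0.8, array([594.,   6.,  11.]), array([328., 186.]))
full_roll (0.6, array([454., 331.,  20.]), array([209., 236.])) (0.17, array([598.,   9.,  11.]), array([327., 184.]))
spindle (0.73, array([ 380., -406.,    6.]), array([479., 264.])) (0.49, array([ 425., -299.,   11.]), array([440., 247.])) (0.49, array([ 548., -336.,   10.]), array([453., 202.]))
used_roll (0.69, array([458., -58.,  25.]), array([352., 235.]))
sweet_jar (0.6, array([642., 133., 142.]), array([276., 160.]))
tin (0.79, array([ 595., -150.,   26.]), array([386., 185.]))
dispenser (0.97, array([612.,   1.,  20.]), array([337., 225.]))
full_roll (0.9, array([465., 315.,  31.]), array([378., 153.]))
spindle (0.83, array([ 553., -344.,    9.]), array([190., 288.])) (0.62, array([ 381., -411.,    8.]), array([122., 257.])) (0.47, array([ 437., -302.,   13.]), array([181., 246.])) (0.45, array([612.,   1.,  16.]), array([337., 226.]))
used_roll (0.54, array([669., 112.,  90.]), array([391., 193.]))
sweet_jar (0.65, array([669., 117.,  93.]), array([392., 192.]))
tin (0.88, array([ 609., -156.,   23.]), array([283., 254.])) (0.39, array([ 434., -303.,   11.]), array([180., 247.]))
```

View pics/top.png

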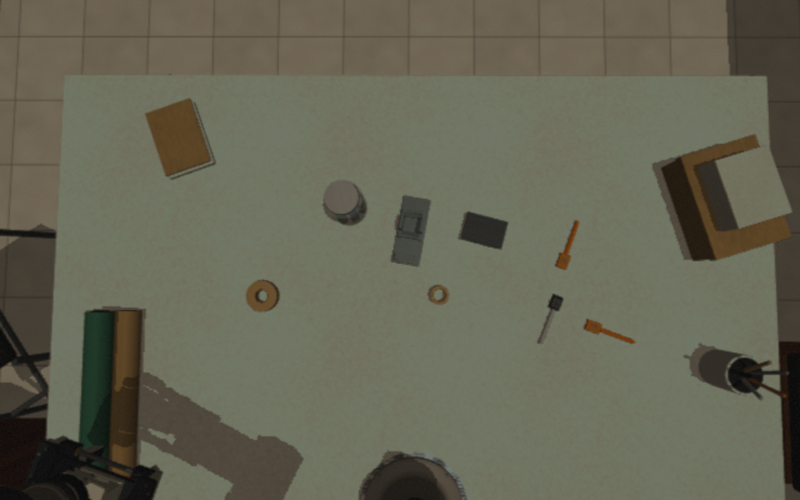

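View pics/scene.png

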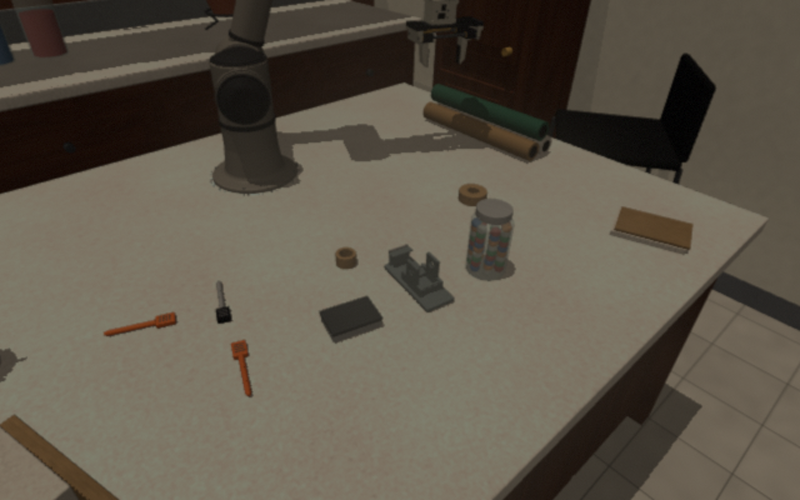

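The pictures show the full roll at (262,295) in the top view, the dispenser at (411,230) with its cutter end nearest the robot, and the jar on its left (+y). The tin is on its right and the small used roll is at (438,294). Three things are spindle-shaped: orange at (568,245), orange at (610,332), and a steel rod with a black grip at (550,318). The steel one fits the description. Next I measure it and check it in a crop.

Run:
```python
from h import *
t=vision.capture('top')
print(t['camera_matrix'],np.linalg.inv(w2c(t)).round(3))
for n,z in [('full_roll',26),('spindle',8),('dispenser',20),('sweet_jar',142),('tin',24)]:
  for d in vision.regions_of(t,n):
    if d['confidence']<.3: continue
    ys,xs=np.nonzero(d['mask']); pts=np.array([ray(t,(u,v),z)[:2] for u,v in zip(xs,ys)])
    r=cv2.minAreaRect(pts.astype(np.float32)); print(n,round(d['confidence'],2),pts.mean(0).round(1),[np.round(q,1) for q in r], (xs.mean().round(),ys.mean().round()))
w=vision.capture('wrist'); print(np.round(w['mount'],3),w['camera_matrix'])
save(t,'sp',(400,150,540,290),4)
```

```text
[[412.27703971   0.         327.23309883]
 [  0.         412.27703971 202.41960778]
 [  0.           0.           1.        ]] [[ 2.000000e-03 -9.980000e-01  6.600000e-02  4.719500e+02]
 [-1.000000e+00 -2.000000e-03  4.000000e-03  4.863000e+00]
 [-3.000000e-03 -6.600000e-02 -9.980000e-01  1.142005e+03]
 [ 0.000000e+00  0.000000e+00  0.000000e+00  1.000000e+00]]
full_roll 0.7 [453.6 324.7] [array([454.8, 324. ]), array([64.6, 67.9]), np.float64(0.1)] (np.float64(210.0), np.float64(236.0))
spindle 0.77 [ 380.8 -410.6] [array([ 371.3, -425.6]), array([102.5,  19.6]), np.float64(63.5)] (np.float64(481.0), np.float64(264.0))
spindle 0.58 [ 556.3 -339.8] [array([ 567.5, -343.3]), array([ 21.6, 108.2]), np.float64(70.7)] (np.float64(454.0), np.float64(200.0))
spindle 0.5 [ 416.6 -302.4] [array([ 406.8, -294.5]), array([ 26.7, 107.7]), np.float64(63.4)] (np.float64(441.0), np.float64(250.0))
dispenser 0.89 [597.1   5.6] [array([597. ,   6.3]), array([ 62.8, 149.7]), np.float64(79.8)] (np.float64(328.0), np.float64(184.0))
sweet_jar 0.73 [638.  133.8] [array([638.2, 132.3]), array([96.2, 76.2]), np.float64(45.2)] (np.float64(276.0), np.float64(162.0))
tin 0.58 [ 596.2 -154.8] [array([ 596.2, -154.6]), array([90.3, 61.2]), np.float64(76.0)] (np.float64(387.0), np.float64(184.0))
[[-0.00000e+00  9.53000e-01  3.03000e-01 -8.40300e+01]
 [ 0.00000e+00 -3.03000e-01  9.53000e-01 -1.50168e+02]
 [ 1.00000e+00  1.00000e-03 -0.00000e+00 -4.16000e-01]
 [ 0.00000e+00  0.00000e+00  0.00000e+00  1.00000e+00]] [[316.52173789   0.         323.38786366]
 [  0.         316.52173789 198.38033034]
 [  0.           0.           1.        ]]
```

View pics/sp.png

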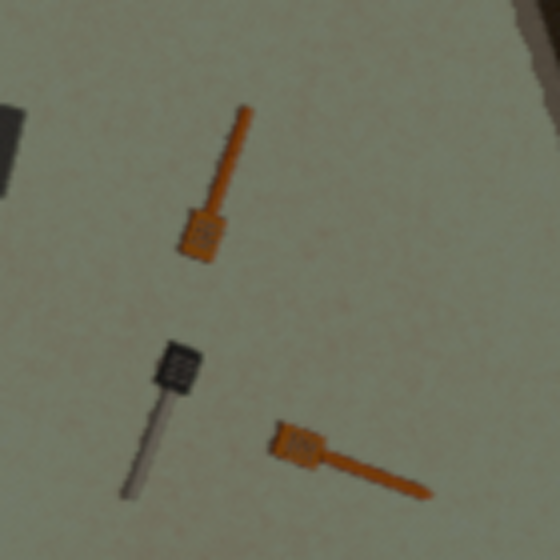

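The crop confirms it: the steel rod with the black grip is at crop (178,367)→(128,493), and the two others are orange.

```bash
cat >> h.py <<'E'
def plan(x,y,z,psi=None,n=None,cur=None,vmax=45):
    o=bot.get_obs(); p=np.array(o['tool_pos']) if cur is None else np.array(cur[:3],float); 
    ps=np.degrees(o['tcp_rot'][2]) if cur is None else cur[3]
    psi=ps if psi is None else psi; d=np.array([x,y,z])-p; tw=-(psi-ps)
    n=n or int(max(np.ceil(np.linalg.norm(d)/vmax),np.ceil(abs(tw)/8.5),1)); rows=[]
    for i in range(n):
        a=np.radians(ps-tw*i/n); s=d/n
        rows.append([round((s[0]*np.cos(a)+s[1]*np.sin(a))/1e3,4),round(-s[2]/1e3,4),round((-s[0]*np.sin(a)+s[1]*np.cos(a))/1e3,4),round(tw/n,2)])
    for i in range(0,n,5): print(rows[i:i+5])
def st():
    o=bot.get_obs(); print('t',round(o['time'],2),np.round(o['tool_pos'],1),np.degrees(o['tcp_rot']).round(2),'F',np.round(o['contact_force'],1),'M',np.round(o['moment'],2),'w',round(o['grip_width'],1)); return o
E
python3 -c "
from h import *
plan(455,324.5,135,-101,12)"
```

```text
[[np.float64(0.0272), np.float64(0.0083), np.float64(-0.0059), np.float64(6.85)], [np.float64(0.0277), np.float64(0.0083), np.float64(-0.0027), np.float64(6.85)], [np.float64(0.0278), np.float64(0.0083), np.float64(0.0007), np.float64(6.85)], [np.float64(0.0275), np.float64(0.0083), np.float64(0.004), np.float64(6.85)], [np.float64(0.0269), np.float64(0.0083), np.float64(0.0072), np.float64(6.85)]]
[[np.float64(0.0258), np.float64(0.0083), np.float64(0.0104), np.float64(6.85)], [np.float64(0.0244), np.float64(0.0083), np.float64(0.0134), np.float64(6.85)], [np.float64(0.0226), np.float64(0.0083), np.float64(0.0162), np.float64(6.85)], [np.float64(0.0205), np.float64(0.0083), np.float64(0.0188), np.float64(6.85)], [np.float64(0.0181), np.float64(0.0083), np.float64(0.0211), np.float64(6.85)]]
[[np.float64(0.0155), np.float64(0.0083), np.float64(0.0231), np.float64(6.85)], [np.float64(0.0126), np.float64(0.0083), np.float64(0.0248), np.float64(6.85)]]
```

>>> {"name": "arm_command", "arguments": {
  "deltas": [
    [0.027, 0.008, -0.006, 6.85],
    [0.028, 0.008, -0.003, 6.85],
    [0.028, 0.008, 0.001, 6.85],
    [0.0275, 0.008, 0.004, 6.85],
    [0.027, 0.008, 0.007, 6.85]
  ],
  "claw": 0
}}

```text
time: 1.55
tool_pos: [289.2, 424.1, 194.5]
tcp_rot: [-1.57, 0.0, -0.93]
contact_force: [0.2, 0.6, -0.3]
grip_width: 91.6
```

>>> {"name": "arm_command", "arguments": {
  "deltas": [
    [0.026, 0.008, 0.01, 6.85],
    [0.024, 0.008, 0.013, 6.85],
    [0.023, 0.008, 0.016, 6.85],
    [0.0205, 0.008, 0.019, 6.85],
    [0.018, 0.008, 0.021, 6.85]
  ]
}}

```text
time: 2.05
tool_pos: [407.7, 351.7, 154.5]
tcp_rot: [-1.571, 0.0, -1.528]
contact_force: [0.1, 0.3, -0.8]
grip_width: 91.9
```

>>> {"name": "arm_command", "arguments": {
  "deltas": [
    [0.0155, 0.009, 0.023, 6.85],
    [0.0126, 0.009, 0.025, 6.85],
    [0, 0, 0, 0]
  ]
}}

```text
time: 2.35
tool_pos: [456.6, 321.6, 135.4]
tcp_rot: [-1.571, -0.001, -1.768]
contact_force: [0.6, -0.1, -0.8]
grip_width: 91.6
```

```bash
sed -i 's/rows.append(\(.*\))$/rows.append([float(q) for q in \1])/' h.py
python3 - <<'E'
from h import *
o=st(); w=vision.capture('wrist'); save(w,'w1'); W=w2c(w,o)
print(find(w,'full_roll',W))
for d in vision.regions_of(w,'full_roll')[:1]:
    m=d['mask'].astype(np.uint8); ys,xs=np.nonzero(m); print(d['confidence'],xs.min(),xs.max(),ys.min(),ys.max())
    cs,h=cv2.findContours(m,cv2.RETR_CCOMP,cv2.CHAIN_APPROX_NONE)
    for c in cs:
        if len(c)<30: continue
        for z in (26,13,0):
            q=np.array([ray(w,p[0],z,W)[:2] for p in c],np.float32); print(z,[np.round(a,1) for a in cv2.minEnclosingCircle(q)], [np.round(a,1) for a in cv2.fitEllipse(q)])
E
```

```text
t 2.35 [456.6 321.6 135.4] [-9.0010e+01 -6.0000e-02 -1.0132e+02] F [ 0.6 -0.1 -0.8] M [-0.08  0.04  0.05] w 91.6
[(0.65, array([449., 332.,  27.]), array([315., 188.]))]
0.71 278 356 147 226
26 [array([450.8, 331.8]), np.float64(35.2)] [array([451.3, 331.3]), array([65.1, 69.2]), np.float64(158.5)]
13 [array([449.7, 328.3]), np.float64(37.0)] [array([450.3, 327.8]), array([68.4, 72.7]), np.float64(158.5)]
0 [array([448.7, 324.7]), np.float64(38.7)] [array([449.3, 324.2]), array([71.7, 76.2]), np.float64(158.5)]
26 [array([452.8, 334. ]), np.float64(12.2)] [array([452.5, 333.2]), array([18.9, 23.6]), np.float64(70.4)]
13 [array([451.8, 330.5]), np.float64(12.8)] [array([451.6, 329.7]), array([19.8, 24.8]), np.float64(70.4)]
0 [array([450.9, 327.1]), np.float64(13.4)] [array([450.6, 326.2]), array([20.7, 26. ]), np.float64(70.4)]
```

View pics/w1.png

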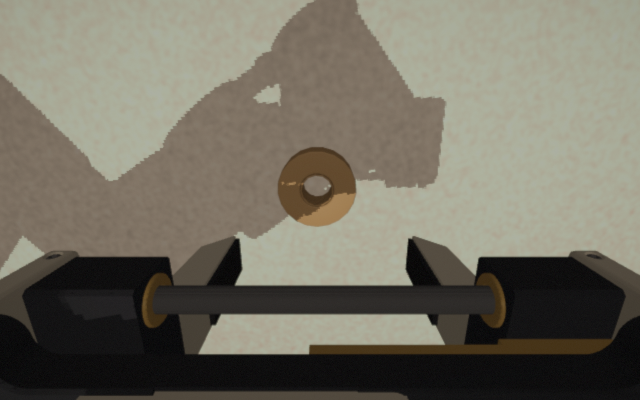

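The roll is centred at pixel (316,187), between the open fingers (tips near (237,240) and (408,240)). Its centre is at about (452, 328.5), which agrees with the top view. I'll go down and grip it across the diameter.

>>> {"name": "arm_command", "arguments": {
  "deltas": [
    [-0.003, 0.03, -0.003, 0],
    [-0.003, 0.04, -0.003, 0],
    [0, 0.03, 0, 0],
    [0, 0.018, 0, 0],
    [0, 0.007, 0, 0]
  ]
}}

```text
time: 3.0
tool_pos: [447.9, 331.0, 10.3]
tcp_rot: [-1.573, -0.002, -1.76]
contact_force: [0.9, 0.2, 1.0]
grip_width: 92.1
```

>>> {"name": "arm_command", "arguments": {
  "deltas": [
    [0, 0, 0, 0],
    [0, 0, 0, 0],
    [0, 0, 0, 0],
    [0, 0, 0, 0],
    [0, 0, 0, 0]
  ],
  "claw": 255
}}

```text
time: 3.5
tool_pos: [450.5, 331.2, 13.1]
tcp_rot: [-1.569, 0.002, -1.762]
contact_force: [-0.7, -0.1, 6.2]
grip_width: 67.9
```

>>> {"name": "arm_command", "arguments": {
  "deltas": [
    [0, -0.02, 0, 0],
    [0, -0.04, 0, 0],
    [0, -0.045, 0, 0],
    [0, -0.045, 0, 0],
    [0, -0.04, 0, 0]
  ]
}}

```text
time: 4.0
tool_pos: [449.6, 330.5, 204.2]
tcp_rot: [-1.57, 0.001, -1.763]
contact_force: [-0.1, 0.5, -1.2]
grip_width: 67.9
```

```bash
python3 -c "
from h import *
st();plan(587,-65,200,-101.3,11)"
```

```text
t 4.0 [449.6 330.5 204.2] [-8.9950e+01  5.0000e-02 -1.0099e+02] F [-0.1  0.5 -1.2] M [-0.06 -0.03  0.02] w 67.9
[[0.0329, 0.0004, 0.0191, 0.03], [0.0329, 0.0004, 0.0191, 0.03], [0.0329, 0.0004, 0.0192, 0.03], [0.0329, 0.0004, 0.0192, 0.03], [0.0329, 0.0004, 0.0192, 0.03]]
[[0.0329, 0.0004, 0.0192, 0.03], [0.0329, 0.0004, 0.0192, 0.03], [0.0328, 0.0004, 0.0192, 0.03], [0.0328, 0.0004, 0.0192, 0.03], [0.0328, 0.0004, 0.0193, 0.03]]
[[0.0328, 0.0004, 0.0193, 0.03]]
```

>>> {"name": "arm_command", "arguments": {
  "deltas": [
    [0.033, 0, 0.019, 0],
    [0.033, 0, 0.019, 0],
    [0.033, 0, 0.019, 0],
    [0.033, 0, 0.019, 0],
    [0.033, 0, 0.019, 0]
  ]
}}

```text
time: 4.5
tool_pos: [511.6, 149.0, 201.9]
tcp_rot: [-1.571, 0.0, -1.762]
contact_force: [0.4, 0.4, -0.1]
grip_width: 68.1
```

>>> {"name": "arm_command", "arguments": {
  "deltas": [
    [0.033, 0, 0.019, 0],
    [0.033, 0, 0.019, 0],
    [0.033, 0, 0.019, 0],
    [0.033, 0, 0.019, 0],
    [0.033, 0, 0.019, 0]
  ]
}}

```text
time: 5.0
tool_pos: [573.4, -31.1, 201.8]
tcp_rot: [-1.571, 0.0, -1.763]
contact_force: [0.4, 0.8, -0.7]
grip_width: 68.1
```

>>> {"name": "arm_command", "arguments": {
  "deltas": [
    [0.033, 0, 0.019, 0],
    [0, 0, 0, 0],
    [0, 0, 0, 0]
  ]
}}

```text
time: 5.3
tool_pos: [585.4, -66.2, 201.3]
tcp_rot: [-1.572, 0.001, -1.764]
contact_force: [-0.5, 0.7, -0.9]
grip_width: 68.2
```

Run:
```python
from h import *
import pickle
o=st(); w=vision.capture('wrist'); save(w,'w2',None,1.25); pickle.dump((o,w),open('w2.pkl','wb')); W=w2c(w,o)
for n in ['dispenser','sweet_jar','tin']:
  print(n,find(w,n,W))
for d in vision.regions_of(w,'dispenser')[:1]:
    ys,xs=np.nonzero(d['mask']); print(d['confidence'],xs.min(),xs.max(),ys.min(),ys.max())
    q=np.array([ray(w,p,8,W)[:2] for p in zip(xs,ys)],np.float32); print([np.round(a,1) for a in cv2.minAreaRect(q)])
```

```text
t 5.3 [585.4 -66.2 201.3] [-9.006e+01  3.000e-02 -1.011e+02] F [-0.5  0.7 -0.9] M [-0.11  0.03 -0.06] w 68.2
dispenser [(0.73, array([593.,   7.,  15.]), array([319., 107.]))]
sweet_jar []
tin [(0.84, array([ 575., -162.,   19.]), array([332., 257.]))]
0.82 242 393 74 137
[array([592.4,   6.6]), array([ 62.7, 156.3]), np.float64(79.9)]
```

View pics/w2.png

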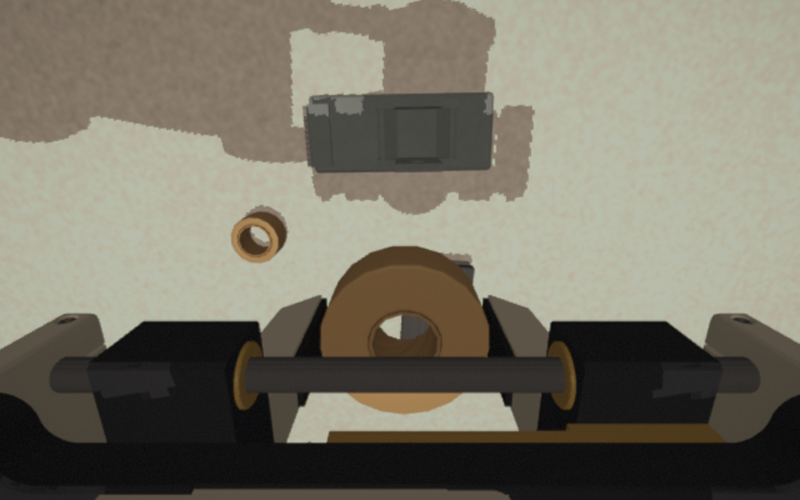

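The dispenser is at (400,130) in this 1.25x image, with the cutter at its left end. The held roll, still flat, is at (405,330), and the used roll is at (260,235). An enhanced crop will give the dispenser's pose.

Run:
```python
from h import *
import pickle
o,w=pickle.load(open('w2.pkl','rb'))
im=w['img'][60:150,230:405,::-1].astype(float); im=np.clip((im-20)*2.2,0,255).astype(np.uint8)
cv2.imwrite('pics/c2.png',cv2.resize(im,None,fx=4.5,fy=4.5,interpolation=cv2.INTER_CUBIC))
W=w2c(w,o)
def P(x,y,z,c=(594.5,7.,-10.5)):
    a=np.radians(c[2]); return proj(w,[c[0]+x*np.cos(a)-y*np.sin(a),c[1]+x*np.sin(a)+y*np.cos(a),z],W)
for n,q in dict(c1=(17,25,66),c2=(17,-25,66),c3=(-17,25,66),c4=(-17,-25,66),ci1=(17,19,66),ci2=(17,-19,66),e1=(63,31,5),e2=(63,-31,5),cut1=(-85,0,44)).items(): print(n,((P(*q)-[230,60])*4.5).round(0))
```

```text
c1 [492.  77.]
c2 [491. 347.]
c3 [311.  79.]
c4 [319. 349.]
ci1 [492. 111.]
ci2 [491. 316.]
e1 [683.  63.]
e2 [671. 340.]
cut1 [ -4. 218.]
```

View pics/c2.png

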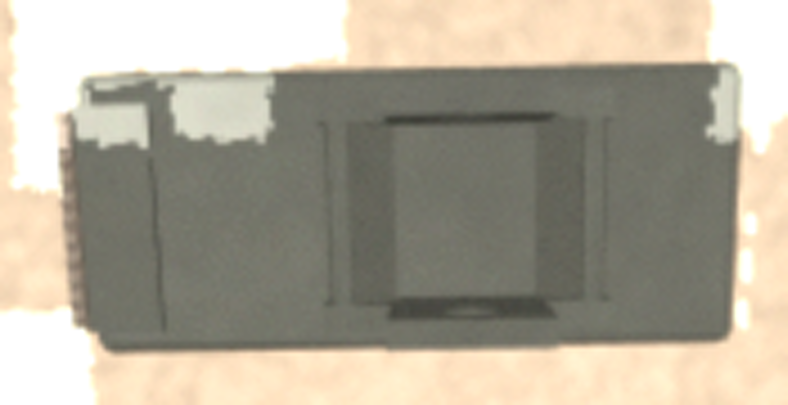

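The crop shows the cheeks' inner top edges at (388–553, 318) and (385–553, ~115), and the base's right end at (738,68)–(728,338). The −y cheek's outer top edge is at about (385–556, 348). I'll fit the dispenser pose to these points.

Run:
```python
from h import *
import pickle
from scipy.optimize import least_squares
o,w=pickle.load(open('w2.pkl','rb')); W=w2c(w,o)
obj=[(17,-19,66),(-17,-19,66),(17,19,66),(-17,19,66),(17,-25,66),(-17,-25,66)]
px=np.array([(553,318),(388,318),(553,113),(385,117),(556,347),(385,349)])/4.5+[230,60]
def P(c,dz,q):
    a=np.radians(c[2]); x,y,z=q; return proj(w,[c[0]+x*np.cos(a)-y*np.sin(a),c[1]+x*np.sin(a)+y*np.cos(a),z+dz],W)
for fz in (0,1):
  r=least_squares(lambda c:np.concatenate([P(c,c[3]*fz,q)-p for q,p in zip(obj,px)]),[605,4,-10.5,0])
  print(r.x.round(2),(r.fun.reshape(-1,2)*4.5).round(0).tolist())
  print([((P(r.x,r.x[3]*fz,q)-[230,60])*4.5).round(0).tolist() for q in [(63,31,10),(63,-31,10),(63,31,5),(27,-19,31),(-27,-19,31),(-66,0,44),(-85,0,44)]])
t=vision.capture('top')
for n,z in [('sweet_jar',71),('tin',24)]:
  for d in vision.find_in(t,n)[:1]: print(n,d)
  m=vision.regions_of(t,n)[0]['mask'];save({'img':np.dstack([m*255]*3).astype(np.uint8)},'m_'+n)
  ys,xs=np.nonzero(m)
  i=[xs.max(),ys[xs==xs.max()].mean()]; print('right edge z142',ray(t,i,142).round(1),'z0',ray(t,i,0).round(1))
```

```text
[607.03   4.27 -10.21   0.  ] [[4.0, -1.0], [-4.0, 2.0], [6.0, -1.0], [-6.0, -2.0], [0.0, 1.0], [-0.0, 1.0]]
[[743.0, 61.0], [729.0, 342.0], [739.0, 63.0], [588.0, 301.0], [343.0, 304.0], [149.0, 220.0], [58.0, 221.0]]
[607.17   3.89 -10.21  -6.36] [[2.0, -2.0], [-2.0, 0.0], [4.0, 2.0], [-4.0, 1.0], [-2.0, -1.0], [1.0, -1.0]]
[[738.0, 65.0], [725.0, 341.0], [734.0, 67.0], [586.0, 300.0], [345.0, 303.0], [156.0, 220.0], [66.0, 222.0]]
sweet_jar {'xyz': [-126.6, -101.6, 1014.5], 'confidence': 0.8}
right edge z142 [625.2  92.4 142. ] z0 [647.  104.8   0. ]
tin {'xyz': [160.5, -29.0, 1117.9], 'confidence': 0.62}
right edge z142 [ 566.8 -149.1  142. ] z0 [ 580.2 -171.     0. ]
```

>>> {"name": "arm_command", "arguments": {
  "deltas": [
    [-0.014, 0.02, 0.0044, -0.9],
    [-0.014, 0.03, 0.0044, 0],
    [0, 0.035, 0, 0],
    [0, 0.025, 0, 0],
    [0, 0.007, 0, 0]
  ]
}}

```text
time: 6.3
tool_pos: [597.7, -39.0, 81.7]
tcp_rot: [-1.576, 0.0, -1.746]
contact_force: [-0.5, 0.7, -0.6]
grip_width: 67.9
```

>>> {"name": "arm_command", "arguments": {
  "deltas": [
    [0, 0.003, 0, 0],
    [0, 0.003, 0, 0],
    [0, 0.003, 0, 0],
    [0, 0.003, 0, 0],
    [0, 0, 0, 0]
  ]
}}

```text
time: 6.8
tool_pos: [600.3, -41.1, 75.6]
tcp_rot: [-1.567, -0.002, -1.747]
contact_force: [-5.3, -3.7, 10.4]
grip_width: 68.0
```

>>> {"name": "arm_command", "arguments": {
  "deltas": [
    [0, 0.003, 0, 0],
    [0, 0.003, 0, 0],
    [0, 0.003, 0, 0],
    [0, 0, 0, 0]
  ]
}}

```text
time: 7.2
tool_pos: [600.1, -41.9, 66.5]
tcp_rot: [-1.568, -0.003, -1.747]
contact_force: [-5.8, -8.2, 9.9]
grip_width: 68.1
```

Run:
```python
from h import *
o=st(); w=vision.capture('wrist'); save(w,'w3')
```

```text
t 7.2 [600.1 -41.9  66.5] [ -89.81   -0.16 -100.07] F [-5.8 -8.2  9.9] M [-1.15  1.05  0.13] w 68.1
```

View pics/w3.png

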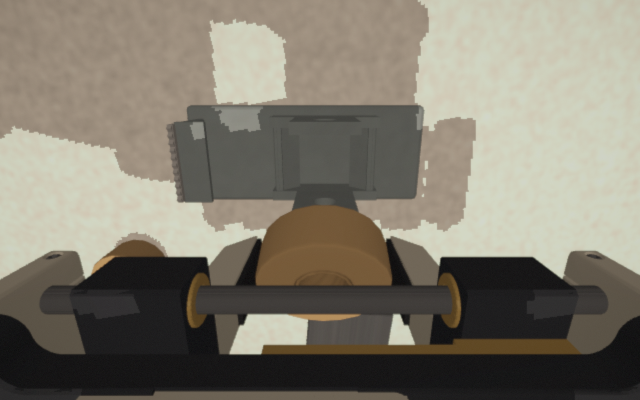

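The roll (324,265) is pivoting up against the cheek as planned, so I continue down.

>>> {"name": "arm_command", "arguments": {
  "deltas": [
    [0, 0.003, 0, 0],
    [0, 0.003, 0, 0],
    [0, 0.003, 0, 0],
    [0, 0.003, 0, 0],
    [0, 0, 0, 0]
  ]
}}

```text
time: 7.75
tool_pos: [600.5, -40.7, 54.1]
tcp_rot: [-1.567, -0.001, -1.747]
contact_force: [-2.1, -2.7, 5.9]
grip_width: 67.8
```

>>> {"name": "arm_command", "arguments": {
  "deltas": [
    [-0.002, 0, 0, 0],
    [-0.002, 0, 0, 0],
    [-0.001, 0, 0, 0],
    [-0.001, 0, 0, 0],
    [0, 0, 0, 0]
  ]
}}

```text
time: 8.25
tool_pos: [601.0, -37.8, 53.5]
tcp_rot: [-1.568, -0.005, -1.747]
contact_force: [-4.5, -15.4, 2.7]
grip_width: 68.1
```

Run:
```python
from h import *
o=st(); w=vision.capture('wrist'); save(w,'w4')
```

```text
t 8.25 [601.  -37.8  53.5] [ -89.84   -0.3  -100.09] F [ -4.5 -15.4   2.7] M [-2.54  0.71  0.05] w 68.1
```

View pics/w4.png

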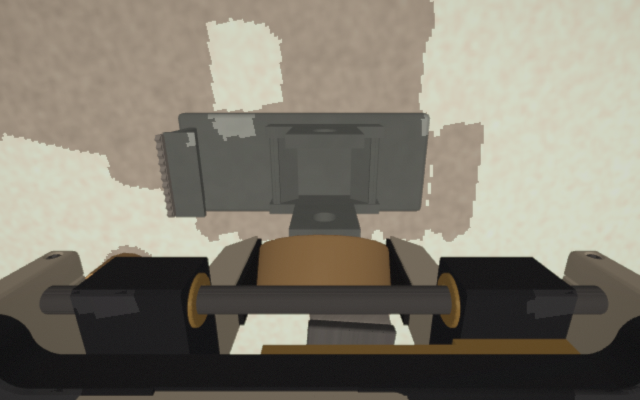

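>>> {"name": "arm_command", "arguments": {
  "deltas": [
    [0, 0.002, 0, 0],
    [0, 0.002, 0, 0],
    [-0.001, 0, 0, 0],
    [-0.001, 0, 0, 0],
    [-0.001, 0, 0, 0]
  ]
}}

```text
time: 8.8
tool_pos: [601.3, -34.2, 49.0]
tcp_rot: [-1.569, -0.005, -1.747]
contact_force: [-3.0, -15.0, -2.9]
grip_width: 67.5
```

Run:
```python
from h import *
o=st(); w=vision.capture('wrist'); W=w2c(w,o)
im=w['img']; cv2.imwrite('pics/w5.png',cv2.resize(im[220:350,220:420,::-1],None,fx=4,fy=4,interpolation=cv2.INTER_CUBIC))
c=np.array(o['tool_pos']); a=np.radians(-10.2); ey=np.array([-np.sin(a),np.cos(a),0])
# predicted top rim corners if upright, pivot at TCP+2.5
for s in (13,-13):
  for k in (0,3): print(s,k,((proj(w,c+ey*(s+k)+[0,0,34],W)-[220,220])*4).round(0))
```

```text
t 8.8 [601.3 -34.2  49. ] [ -89.89   -0.26 -100.07] F [ -3.  -15.   -2.9] M [-2.37  0.56  0.07] w 67.5
13 0 [429. 212.]
13 3 [429. 186.]
-13 0 [427. 418.]
-13 3 [427. 396.]
```

View pics/w5.png

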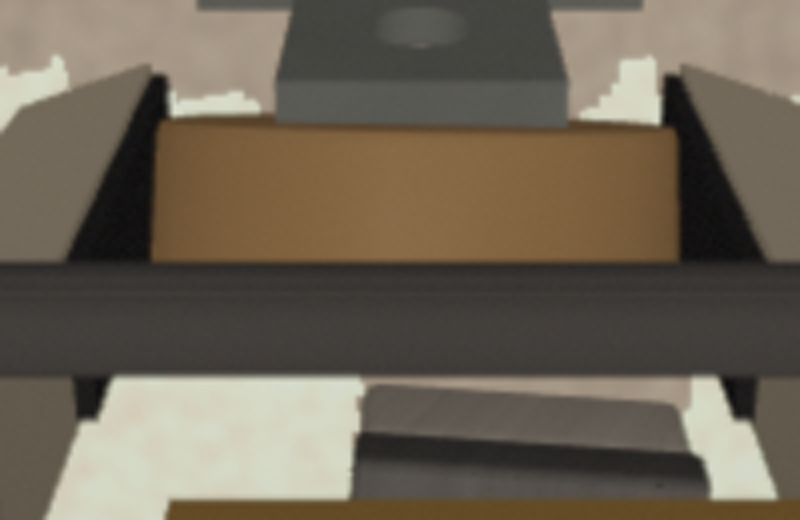

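Run:
```python
from h import *
o=bot.get_obs(); w=vision.capture('wrist')
for u in (275,295,325,355): print(u,[int(x) for x in w['img'][244:287,u].sum(1)])
s=vision.capture('scene'); print(w2c(s).round(3).tolist()); c=np.linalg.inv(w2c(s)); print(c[:3,3])
m=vision.regions_of(s,'full_roll'); 
for d in m[:2]: ys,xs=np.nonzero(d['mask']); print(d['confidence'],xs.min(),xs.max(),ys.min(),ys.max())
print(proj(s,o['tool_pos']))
save(s,'s2',(280,150,400,260),6)
```

```text
275 [622, 634, 632, 602, 378, 217, 194, 216, 257, 263, 269, 271, 271, 273, 271, 271, 273, 272, 276, 270, 273, 274, 272, 274, 275, 276, 273, 271, 275, 275, 275, 276, 274, 277, 275, 275, 275, 274, 275, 272, 262, 203, 132]
295 [265, 267, 265, 264, 265, 266, 256, 203, 222, 278, 288, 291, 288, 289, 287, 289, 292, 290, 293, 291, 291, 292, 289, 293, 292, 292, 289, 291, 290, 289, 290, 291, 291, 292, 293, 292, 291, 292, 291, 291, 280, 207, 138]
325 [258, 262, 256, 260, 261, 259, 253, 227, 204, 241, 292, 301, 309, 311, 308, 309, 308, 310, 309, 313, 309, 312, 311, 312, 312, 311, 314, 311, 311, 312, 314, 312, 312, 312, 314, 315, 314, 312, 315, 314, 298, 219, 139]
355 [264, 262, 263, 262, 265, 268, 266, 257, 207, 222, 280, 291, 290, 291, 294, 292, 293, 291, 295, 292, 290, 291, 294, 291, 290, 289, 293, 292, 291, 286, 290, 291, 288, 289, 290, 290, 293, 292, 291, 288, 276, 203, 134]
[[0.665, 0.747, 0.015, -348.259], [0.44, -0.375, -0.816, -180.008], [-0.604, 0.549, -0.578, 1332.283], [0.0, 0.0, 0.0, 1.0]]
[1115.4168312  -538.72516321  627.92152145]
0.66 320 363 196 248
0.65 308 328 204 234
[323.02273942 219.2769952 ]
```

View pics/s2.png

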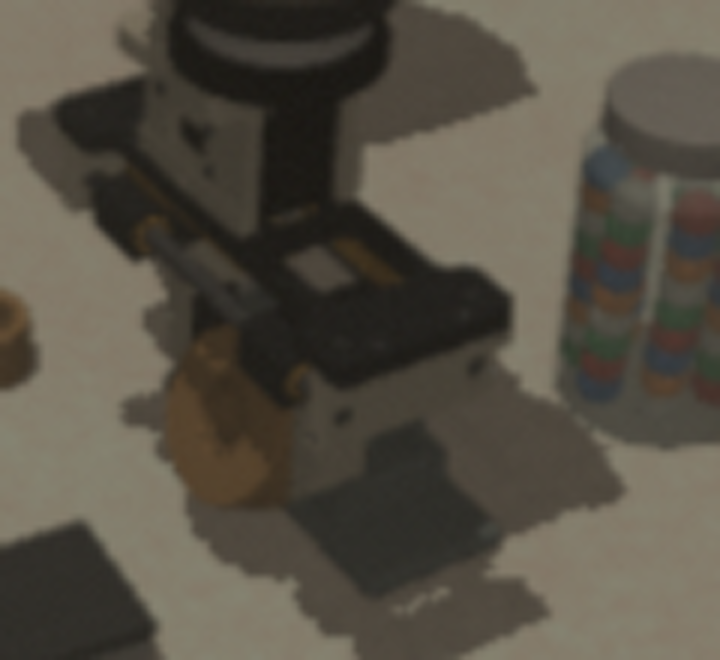

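>>> {"name": "arm_command", "arguments": {
  "deltas": [
    [-0.001, 0, 0, 0],
    [-0.001, 0, 0, 0],
    [0, 0, 0, 0]
  ]
}}

```text
time: 9.3
tool_pos: [601.6, -32.3, 48.7]
tcp_rot: [-1.569, -0.005, -1.747]
contact_force: [-3.8, -15.1, -2.2]
grip_width: 67.8
```

```bash
cat > tilt.py <<'E'
from h import *
from scipy.optimize import minimize
def tilt(tag):
    o=st(); s=vision.capture('scene'); im=s['img'].astype(int); f=im[:,:,0]-im[:,:,2]
    c0=np.array(o['tool_pos']); u0,v0=proj(s,c0).astype(int)
    box=np.zeros(f.shape,bool); box[v0-30:v0+35,u0-25:u0+12]=1
    m=(f>28)&box; n,l,stt,ce=cv2.connectedComponentsWithStats(m.astype(np.uint8)); k=1+np.argmax(stt[1:,4]); m=l==k; print('pix',m.sum(),stt[k])
    a0=np.radians(-10.2); ex=np.array([np.cos(a0),np.sin(a0),0]); ey=np.array([-np.sin(a0),np.cos(a0),0]); ez=np.array([0,0,1.])
    th=np.linspace(0,2*np.pi,60)
    def sil(a,y,z):
        g=np.zeros(f.shape,np.uint8); a=np.radians(a); r=ey*np.cos(a)+ez*np.sin(a); nn=ey*np.sin(a)-ez*np.cos(a)
        pts=[proj(s,c0+ey*y+ez*z+nn*q+34*(ex*np.cos(t)+r*np.sin(t))) for q in(-13,13) for t in th]
        cv2.fillConvexPoly(g,cv2.convexHull((np.array(pts)*16).astype(np.int32).reshape(-1,1,2)),1,shift=4); return g>0
    # gripper hides the upper right: score only the left/lower outline: bg must not be inside, roll must be inside
    vis=np.zeros(f.shape,bool); vis[v0-4:v0+35,u0-25:u0-2]=1
    for a in range(60,111,5):
        b=min(((( sil(a,y,z)^m)&vis).sum(),y,z) for y in range(-8,9,2) for z in range(-8,9,2)); print(a,b)
E
python3 -c "
from tilt import *
tilt('a')"
```

```text
t 9.3 [601.6 -32.3  48.7] [ -89.91   -0.26 -100.08] F [ -3.8 -15.1  -2.2] M [-2.28  0.52  0.14] w 67.8
pix 207 [309 211  17  23 207]
60 (np.int64(54), -2, 2)
65 (np.int64(53), -2, 0)
70 (np.int64(53), -4, 2)
75 (np.int64(60), -6, 4)
80 (np.int64(63), -8, 6)
85 (np.int64(68), -8, 4)
90 (np.int64(73), -8, 0)
95 (np.int64(79), -6, -8)
100 (np.int64(81), -8, -8)
105 (np.int64(87), -8, -8)
110 (np.int64(93), -8, -8)
```

Run:
```python
from h import *
o=bot.get_obs(); s=vision.capture('scene'); im=s['img'].astype(int)
u0,v0=proj(s,o['tool_pos']).astype(int); print(u0,v0)
f=100*(im[:,:,0]-im[:,:,2])//im.sum(2)
for v in range(200,238,2): print(v,' '.join('%2d'%x for x in f[v,302:334]))
np.save('f.npy',f)
```

```text
323 219
200  6  6  6  7  7  7  7  8  7  8  8  7  7  6  5  6  5  5  4  4  4  4  4  4  4  5  5  7  7  4  5  5
202  7  7  7  7  7  8  8  7  7  8  7  6  8  6  8  6  5  5  4  4  5  5  5  3  7  8  7  8  6  6  6  6
204  7  7  6  7  7  7  7  8  8  8  8  6  7 11 14 17 14 11  7  5  5  5  6  6  6  5  5  8  5  6  6  5
206  6  6  6  6  7  8  8  8  9  8 11 16 19 18 17 17 17 17 12 10  6  6  5  5  6  5  5  6  6  6  5  6
208  7  7  6  7  7  7  8  8  9 12 17 18 18 17 18 18 17 16 11  8  8  7  7  6  6  6  7  5  6  5  5  7
210  6  6  7  6  7  6  6  7 12 17 18 17 18 17 19 18 18 15 12  7  6  8  6  7  6  6  7 10 14 15 10  9
212  7  7  7  7  7  7  6 12 18 18 17 17 17 18 18 17 18 17 17 15 11  7  7  6  7  8 13 20 20 12  9  8
214  6  6  7  7  7  7 10 17 19 19 19 19 18 17 17 15 18 17 18 19 16 15 11  7  6  8 16 20 14  7  7  8
216  6  7  7  8  7  8 13 20 19 19 20 19 19 18 17 18 16 17 16 18 18 18 17 15 12  8 10 15 13  9  8  8
218  7  7  8  8  8  8 13 19 20 20 20 20 19 17 18 17 17 19 17 18 17 18 17 17 18 18 17 14  9  8  8  8
220  7  7  7  7  8  8 13 19 20 19 20 20 20 19 18 17 17 18 17 16 18 17 18 18 19 17 17 13  8  
[... 176 characters left out ...]
8 17 18 18 18 16 12  8  8  7  8
226  6  5  5  5  5  6  8 11 19 20 20 20 19 20 19 19 20 20 19 19 20 19 19 18 18 18 16 12  7  7  8  8
228  6  6  6  5  5  5  5  6 12 19 19 19 19 19 19 19 20 19 18 19 20 20 19 19 18 18 15 11  8  7  8  7
230  6  6  6  6  6  6  5  6  7 12 18 19 20 19 19 19 19 20 20 20 20 20 19 17 17 17 14 10  8  7  8  8
232  6  6  6  6  6  6  6  6  6  6 10 16 19 18 19 20 19 20 20 19 18 17 17 17 17 17 14  9  7  6  6  6
234  6  6  6  7  6  6  6  6  6  7  7  8  9 11 13 14 14 13 13 12 12 12 12 11 10  9  7  5  4  4  4  4
236  6  6  6  6  5  6  6  6  6  6  6  7  7  8  8  8  7  7  8  8  8  8  8  8  7  7  7  6  4  4  4  4<stdin>:4: RuntimeWarning: divide by zero encountered in floor_divide
```

```bash
cat > tilt.py <<'E'
from h import *
from scipy.optimize import differential_evolution
def tilt(vis=(202,240,302,317,226,322)):
    o=st(); s=vision.capture('scene'); im=s['img'].astype(float); f=100*(im[:,:,0]-im[:,:,2])/(im.sum(2)+1)
    t=np.clip((f-7)/11,0,1); c0=np.array(o['tool_pos'])
    a0=np.radians(-10.2); ex=np.array([np.cos(a0),np.sin(a0),0]); ey=np.array([-np.sin(a0),np.cos(a0),0]); ez=np.array([0,0,1.])
    th=np.linspace(0,2*np.pi,60)
    V=np.zeros(f.shape,bool); V[vis[0]:vis[1],vis[2]:vis[3]]=1; V[vis[4]:vis[1],vis[2]:vis[5]]=1
    W=w2c(s);K=np.array(s['camera_matrix'])
    def sil(a,y,z):
        a=np.radians(a); r=ey*np.cos(a)+ez*np.sin(a); nn=ey*np.sin(a)-ez*np.cos(a)
        P=np.array([c0+ey*y+ez*z+nn*q+34*(ex*np.cos(b)+r*np.sin(b)) for q in(-13,13) for b in th])
        q=(W[:3,:3]@P.T+W[:3,3:]); q=K@q; q=(q[:2]/q[2]).T
        g=np.zeros((f.shape[0]*4,f.shape[1]*4),np.uint8)
        cv2.fillConvexPoly(g,cv2.convexHull(((q+.5)*4).round().astype(np.int32).reshape(-1,1,2)),1)
        return cv2.resize(g.astype(np.float32),(640,400),interpolation=cv2.INTER_AREA)
    for a in range(60,121,5):
        r=differential_evolution(lambda p:((sil(a,*p)-t)[V]**2).sum(),[(-12,12),(-12,12)],maxiter=8,popsize=8,seed=1)
        print(a,round(r.fun,2),r.x.round(1))
E
python3 -c "
from tilt import *
tilt()"
```

```text
t 9.4 [601.6 -32.4  48.7] [ -89.91   -0.26 -100.09] F [ -2.7 -14.2  -2. ] M [-2.26  0.5   0.13] w 67.3
60 5.68 [-3.8  3.2]
65 3.32 [-4.7  3.5]
70 3.49 [-5.5  2.4]
75 6.3 [-6.2  2.4]
80 10.89 [-7.3  3.1]
85 18.35 [-8.9  2.6]
90 24.55 [-10.7   2.5]
95 33.16 [-10.6  -0.5]
100 39.82 [-11.8  -3.1]
105 46.49 [-11.3  -6.1]
110 51.96 [-11.9  -6.8]
115 60.81 [-11.9 -10.1]
120 71.82 [-11.8 -11.8]
```

The fit to the scene view says the roll is at about 67° and slipped 5 mm in the pads. I'll finish the turn by pushing its lower edge against the inner side of the −y cheek, where the lever is longer.

>>> {"name": "arm_command", "arguments": {
  "deltas": [
    [0.005, 0, 0, 0],
    [0.007, 0, 0, 0],
    [0, -0.02, 0, 0],
    [0, -0.025, 0, 0],
    [0, -0.015, 0, 0]
  ]
}}

```text
time: 9.95
tool_pos: [600.3, -40.8, 110.1]
tcp_rot: [-1.568, 0.0, -1.747]
contact_force: [-0.3, -0.3, -1.0]
grip_width: 67.5
```

>>> {"name": "arm_command", "arguments": {
  "deltas": [
    [0, -0.002, 0, 0],
    [-0.02, 0, 0, 0],
    [-0.025, 0, 0, 0],
    [-0.015, 0, 0, 0],
    [0, 0, 0, 0]
  ]
}}

```text
time: 10.45
tool_pos: [609.7, 20.3, 109.2]
tcp_rot: [-1.571, 0.0, -1.744]
contact_force: [-0.0, -0.1, -1.5]
grip_width: 67.0
```

```bash
cat >> h.py <<'E'
def D():
    o=st(); a=np.radians(-10.2); d=np.array(o['tool_pos'])[:2]-[607,4.1]
    print('disp xyz',np.round([d[0]*np.cos(a)+d[1]*np.sin(a),-d[0]*np.sin(a)+d[1]*np.cos(a),o['tool_pos'][2]],1),'psi',np.degrees(o['tcp_rot'][2]).round(2)); return o
E
python3 -c "
from h import *
D()"
```

```text
t 10.45 [609.7  20.3 109.2] [-9.004e+01  2.000e-02 -9.993e+01] F [-0.  -0.1 -1.5] M [-0.15  0.07  0.02] w 67.0
disp xyz [ -0.2  16.5 109.2] psi -99.93
```

>>> {"name": "arm_command", "arguments": {
  "deltas": [
    [0.002, 0.01, 0, 0],
    [0.002, 0.01, 0, 0],
    [0, 0.003, 0, 0],
    [0, 0, 0, 0]
  ]
}}

```text
time: 10.85
tool_pos: [609.5, 14.8, 87.0]
tcp_rot: [-1.57, 0.002, -1.748]
contact_force: [-0.6, 6.5, 8.6]
grip_width: 67.5
```

>>> {"name": "arm_command", "arguments": {
  "deltas": [
    [0.003, 0, 0, 0],
    [0.003, 0, 0, 0],
    [0.003, 0, 0, 0],
    [0.002, 0, 0, 0],
    [0, 0, 0, 0]
  ]
}}

```text
time: 11.35
tool_pos: [610.4, 7.3, 90.0]
tcp_rot: [-1.563, 0.008, -1.748]
contact_force: [2.9, 19.6, 19.0]
grip_width: 67.1
```

```bash
python3 -c "
from h import *
D()
s=vision.capture('scene'); im=s['img'].astype(float); f=100*(im[:,:,0]-im[:,:,2])/(im.sum(2)+1)
u,v=proj(s,bot.get_obs()['tool_pos']).astype(int);print(u,v)
for r in range(v-24,v+24,3): print(r,' '.join('%2d'%x for x in f[r,u-22:u+14]))
"
```

```text
t 11.35 [610.4   7.3  90. ] [ -89.53    0.46 -100.14] F [ 2.9 19.6 19. ] M [ 3.32 -0.46  0.03] w 67.1
disp xyz [ 2.7  3.8 90. ] psi -100.14
339 199
175  7  7  7  8  8  7  8  8  8  9  7  7  6  4  5  6  7  7  8  8  8  7  8  8  7  6  6  7  6  7  6  5  5  6  6  6
178  8  8  8  7  7  7  7  8  8  8  7  8  7  7  7  5  4  4  5  6  8  7  7  8  7  8  8  8  6  9  7  7  6  5  6  5
181  7  7  7  8  8  8  8  8  8  8  8  8  7  7  8  9  7  6  6  5  5  5  5  5  7  5  5  5  5  7  6  7  5  5  6  6
184  7  7  8  7  8  7  8  7  8  8  8  8  7 11 14 17 18 18 18 19 16  9  7  5  5  6  5  5  5  5  5  5  5  7  5  6
187  7  8  7  8  7  8  8  8  8  8  8 12 16 17 19 17 19 17 18 18 15  9  7  5  8  7  6  4  5  5  7 12 14 10  7  8
190  8  7  8  7  7  8  8  8  8  9 13 18 19 19 18 18 18 17 17 19 17 15 12  9  7  7  7  8 11 18 22 16  8  9  8  8
193  7  8  8  7  8  8  8  7  8 12 16 16 18 17 17 18 17 17 18 18 18 18 18 18 17 16 11  7  8 18 21 17 12  7  8  8
196  7  7  7  7  6  7  6  6  9 17 20 18 19 19 19 18 17 18 18 19 18 19 18 19 18 19 19 20 18 13  8  8  8  8  8  8
199  6  5  4  5  5  5  5  5 12 19 20 20 20 21 20 17 19 18 19 19 18 18 17 18 18 19 18 19 17 13  8  8  8  8  8  8
202  3  3  4  3  4  4  4  4  8 15 19 20 20 21 20 20 19 18 17 17 18 18 18 18 18 17 18 19 17 12  8  8  7  8  8  8
205  4  4  4  4  4  4  4  4  5 10 18 19 20 19 20 20 20 20 19 19 20 20 18 19 19 19 18 18 16  9  8  7  7  7  8  8
208  4  5  5  4  5  4  3  4  3  3  6 15 20 20 20 20 20 20 19 20 20 20 19 20 20 18 19 18 14  9  8  7  8  8  9  8
211  4  4  3  4  4  4  3  2  3  4  4  5  6 12 18 19 19 20 19 20 19 20 19 19 18 18 18 17 13  8  7  7  6  5  6  6
214  3  3  2  3  3  3  3  3  4  3  4  4  4  4  3  4  4  5  7  6  6  6  6  7  5  6  6  5  5  5  4  4  3  5  7  7
217  3  3  3  2  3  3  3  3  4  4  4  3  3  3  4  3  3  4  4  4  3  4  3  4  4  4  4  3  4  4  4  4  4  5  7  7
220  2  2  3  3  3  4  4  4  4  4  4  3  3  4  3  4  4  3  3  4  4  4  4  4  4  5  4  3  4  4  4  4  4  6  7  7
```

```bash
python3 -c "
from tilt import *
D();tilt((180,212,318,332,212,318))"
```

```text
t 11.4 [610.4   7.3  90. ] [ -89.53    0.46 -100.14] F [ 3.2 19.5 17.7] M [ 3.37 -0.44  0.05] w 67.0
disp xyz [ 2.7  3.8 90. ] psi -100.14
t 11.4 [610.4   7.3  90. ] [ -89.53    0.46 -100.14] F [ 3.2 19.5 17.7] M [ 3.37 -0.44  0.05] w 67.0
60 4.62 [-0.5  5.7]
65 3.55 [-1.6  6.1]
70 3.2 [-2.2  5.2]
75 3.79 [-2.6  3.8]
80 4.94 [-4.1  3.4]
85 7.16 [-4.8  1.5]
90 10.9 [-4.7 -1.6]
95 15.96 [-6.9 -1.5]
100 20.75 [-7.1 -2.6]
105 25.98 [-9.4 -2.3]
110 31.48 [-8.6 -6.9]
115 36.81 [-9.8 -7.9]
120 42.25 [-10.7  -9.5]
```

>>> {"name": "arm_command", "arguments": {
  "deltas": [
    [-0.005, -0.006, 0, 0],
    [-0.004, 0, 0, 0],
    [0, 0.008, 0, 0],
    [0, 0.008, 0, 0],
    [0, 0, 0, 0]
  ]
}}

```text
time: 11.95
tool_pos: [611.3, 14.2, 77.4]
tcp_rot: [-1.565, 0.004, -1.747]
contact_force: [5.0, 10.3, 7.6]
grip_width: 66.3
```

```bash
python3 -c "
from h import *
D()"
```

```text
t 11.95 [611.3  14.2  77.4] [ -89.66    0.23 -100.11] F [ 5.  10.3  7.6] M [ 1.58 -0.88  0.09] w 66.3
disp xyz [ 2.4 10.7 77.4] psi -100.11
```

>>> {"name": "arm_command", "arguments": {
  "deltas": [
    [0.003, 0, 0, 0],
    [0.003, 0, 0, 0],
    [0.003, 0, 0, 0],
    [0.003, 0, 0, 0],
    [0, 0, 0, 0]
  ]
}}

```text
time: 12.45
tool_pos: [610.5, 6.5, 79.7]
tcp_rot: [-1.562, 0.011, -1.747]
contact_force: [5.0, 27.5, 19.2]
grip_width: 66.0
```

```bash
python3 -c "
from tilt import *
o=D();s=vision.capture('scene');u,v=proj(s,o['tool_pos']).astype(int);print(u,v)
tilt((v-22,v+8,u-22,u-7,v+8,u-22))"
```

```text
t 12.45 [610.5   6.5  79.7] [ -89.49    0.61 -100.12] F [ 5.  27.5 19.2] M [ 4.53 -0.94  0.05] w 66.0
disp xyz [ 3.   3.  79.7] psi -100.12
339 203
t 12.5 [610.5   6.5  79.7] [ -89.49    0.6  -100.12] F [ 6.3 27.6 19.3] M [ 4.59 -0.91  0.08] w 65.9
60 3.43 [ 4.6 10. ]
65 3.43 [3.8 9.4]
70 3.35 [3.1 7.5]
75 3.61 [2.4 6.3]
80 4.01 [1.5 4.7]
85 5.34 [0.9 2.8]
90 7.98 [-0.5  2.3]
95 10.69 [-0.5 -1.2]
100 14.53 [-1.5 -2.6]
105 19.1 [-1.7 -4.2]
110 22.74 [-2.8 -5.3]
115 26.5 [-3.8 -5.4]
120 29.7 [-4.6 -5.4]
```

Run:
```python
from h import *
s=vision.capture('scene'); w=vision.capture('wrist')
a=np.radians(-100.07); ex=np.array([np.cos(a),np.sin(a),0]); tcp=np.array([601.4,-33.5,49.])
for x in (-20,-10,0,10):
    # on the wrist ray
    X=84+x; sh=150-X/.7142
    print(x,round(sh),proj(s,tcp+ex*x+[0,0,sh]).round(1))
f=np.load('f.npy')
```

```text
-20 60 [331.8 194.6]
-10 46 [327.8 201.2]
0 32 [323.7 207.7]
10 18 [319.8 214.1]
```

Pushing mostly slides the roll in the pads, so it still leans about 18–20°. In the trough the cheeks limit the lean to about 18°, below the roll's tipping angle of about 26°. Lowering it between the cheeks will therefore turn it upright with a couple, and it will settle when I let go.

>>> {"name": "arm_command", "arguments": {
  "deltas": [
    [-0.003, 0, 0, 0],
    [0, 0.004, 0, 0],
    [0, 0.004, 0, 0],
    [0, 0.004, 0, 0],
    [0, 0, 0, 0]
  ]
}}

```text
time: 13.15
tool_pos: [610.7, 6.6, 67.4]
tcp_rot: [-1.562, 0.006, -1.747]
contact_force: [3.8, 16.8, 18.1]
grip_width: 65.8
```

```bash
python3 -c "
from h import *
D()"
```

```text
t 13.15 [610.7   6.6  67.4] [ -89.5     0.33 -100.1 ] F [ 3.8 16.8 18.1] M [ 2.41 -0.64  0.07] w 65.8
disp xyz [ 3.2  3.1 67.4] psi -100.1
```

>>> {"name": "arm_command", "arguments": {
  "deltas": [
    [0, 0.004, -0.001, 0],
    [0, 0.004, -0.001, 0],
    [0, 0.004, 0, 0],
    [0, 0, 0, 0]
  ]
}}

```text
time: 13.55
tool_pos: [610.9, 5.6, 58.7]
tcp_rot: [-1.556, 0.005, -1.747]
contact_force: [2.6, 12.7, 35.5]
grip_width: 65.9
```

```bash
python3 -c "
from tilt import *
o=D();s=vision.capture('scene');u,v=proj(s,o['tool_pos']).astype(int);print(u,v)
tilt((v-26,v+0,u-24,u-7,v,u-24))"
```

```text
t 13.55 [610.9   5.6  58.7] [ -89.13    0.27 -100.11] F [ 2.6 12.7 35.5] M [ 1.97 -0.25  0.13] w 65.9
disp xyz [ 3.6  2.2 58.7] psi -100.11
338 210
t 13.6 [610.9   5.6  58.7] [ -89.13    0.27 -100.11] F [ 3.3 12.4 35.1] M [ 1.94 -0.2   0.13] w 65.9
60 6.35 [ 8.9 12. ]
65 5.82 [ 8.9 11.4]
70 4.71 [ 8.  11.7]
75 4.16 [ 7.1 11.1]
80 3.73 [ 6.4 10.4]
85 3.35 [6.  8.4]
90 3.24 [5.6 6.5]
95 3.1 [5.3 6.7]
100 3.58 [4.9 4.9]
105 4.78 [4.7 4.5]
110 5.41 [4.2 4.1]
115 6.87 [4.5 2.6]
120 8.25 [4.2 1.8]
```

```bash
python3 -c "
from h import *
s=vision.capture('scene'); w=vision.capture('wrist')
a=s['img'][165:255,290:390,::-1]; b=w['img'][90:350,180:460,::-1]
a=cv2.resize(np.clip(a*1.6,0,255).astype(np.uint8),(500,450),interpolation=cv2.INTER_CUBIC)
b=cv2.resize(np.clip(b*1.6,0,255).astype(np.uint8),None,fx=1,fy=1)
c=np.zeros((450,785,3),np.uint8); c[:,:500]=a; c[:260,505:785]=b; cv2.imwrite('pics/s3.png',c)"
```

```text
(no output)
```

View pics/s3.png

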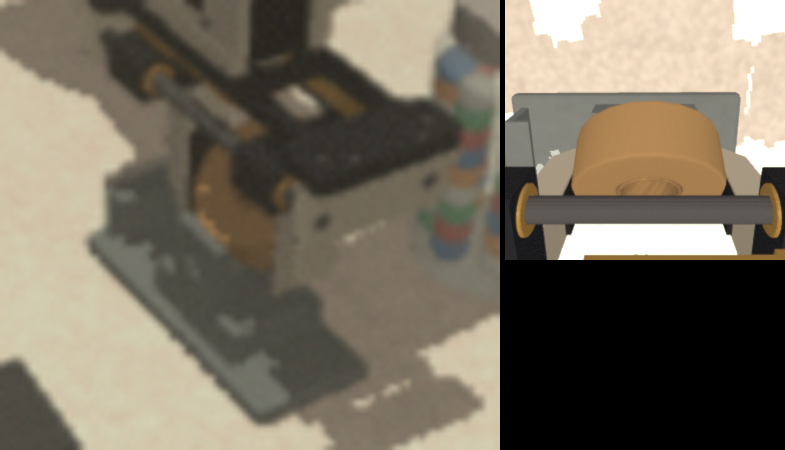

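The wrist view shows the roll's upper face and hole at (650,190) with the tread toward +y, so it has tipped back to roughly 45°. My scene-only fit was misleading. I'll fit the wrist and scene outlines together.

```bash
cat > tilt2.py <<'E'
from h import *
from scipy.optimize import differential_evolution
a0=np.radians(-10.2); ex=np.array([np.cos(a0),np.sin(a0),0]); ey=np.array([-np.sin(a0),np.cos(a0),0]); ez=np.array([0,0,1.]); th=np.linspace(0,2*np.pi,60)
def mask(p):
    im=p['img'].astype(float); return np.clip((100*(im[:,:,0]-im[:,:,2])/(im.sum(2)+1)-8)/8,0,1)
def sil(p,W,c0,a,x,y,z):
    a=np.radians(a); r=ey*np.cos(a)+ez*np.sin(a); nn=ey*np.sin(a)-ez*np.cos(a)
    P=np.array([c0+ex*x+ey*y+ez*z+nn*q+34*(ex*np.cos(b)+r*np.sin(b)) for q in(-13,13) for b in th])
    q=np.array(p['camera_matrix'])@(W[:3,:3]@P.T+W[:3,3:]); q=(q[:2]/q[2]).T
    g=np.zeros((800,1280),np.uint8); cv2.fillConvexPoly(g,cv2.convexHull(((q+.5)*2).round().astype(np.int32).reshape(-1,1,2)),1)
    return cv2.resize(g.astype(np.float32),(640,400),interpolation=cv2.INTER_AREA)
def tilt(v2=286,dbg=0):
    o=D(); w=vision.capture('wrist'); s=vision.capture('scene'); c0=np.array(o['tool_pos'])
    Ww=w2c(w,o); mw=mask(w); Vw=np.zeros(mw.shape,bool); Vw[60:v2,235:410]=1
    u,v=proj(s,c0).astype(int); ms=mask(s); Vs=np.zeros(ms.shape,bool); Vs[v-26:v+0,u-26:u-9]=1
    if dbg:
        for r in range(150,290,6): print(r,' '.join('%d'%(9*q) for q in mw[r,235:410:5]))
    best=[]
    for a in range(20,121,10):
        r=differential_evolution(lambda p:((sil(w,Ww,c0,a,0,*p)-mw)[Vw]**2).sum()+4*((sil(s,w2c(s),c0,a,0,*p)-ms)[Vs]**2).sum(),[(-15,15),(-15,20)],maxiter=8,popsize=8,seed=1)
        p=r.x; best.append((round(r.fun),a,p.round(1).tolist(),round(((sil(w,Ww,c0,a,0,*p)-mw)[Vw]**2).sum())))
    for b in sorted(best)[:5]: print(b)
E
python3 -c "
from tilt2 import *
tilt(dbg=1)"
```

```text
t 13.75 [611.    5.6  58.7] [ -89.13    0.27 -100.11] F [ 2.1 12.9 35. ] M [ 1.95 -0.19  0.15] w 65.9
disp xyz [ 3.7  2.2 58.7] psi -100.11
150 0 0 0 0 0 0 0 0 0 0 0 0 0 0 0 0 0 0 0 0 0 0 0 0 0 0 0 0 0 0 0 0 0 0 0
156 0 0 0 0 0 0 0 0 0 0 0 0 0 0 0 0 0 0 0 0 0 0 0 0 0 0 0 0 0 0 0 0 0 0 0
162 0 0 0 0 0 0 0 0 0 0 0 0 0 0 0 0 0 0 0 0 0 0 0 0 0 0 0 0 0 0 0 0 0 0 0
168 0 0 0 0 0 0 0 0 0 0 0 0 0 0 0 0 0 0 0 0 0 0 0 0 0 0 0 0 0 0 0 0 0 0 0
174 0 0 0 0 0 0 0 0 0 0 0 0 0 0 0 0 0 0 0 0 0 0 0 0 0 0 0 0 0 0 0 0 0 0 0
180 0 0 0 0 0 0 0 0 0 0 0 0 0 0 0 0 0 0 0 0 0 0 0 0 0 0 0 0 0 0 0 0 0 0 0
186 0 0 0 0 0 0 0 0 0 0 0 0 0 0 0 0 0 0 0 0 0 0 0 0 0 0 0 0 0 0 0 0 0 0 0
192 0 0 0 0 0 0 0 0 0 0 0 0 0 0 9 9 9 9 9 9 9 9 2 0 0 0 0 0 0 0 0 0 0 0 0
198 0 0 0 0 0 0 0 0 0 0 9 9 9 9 9 9 9 9 9 9 9 9 9 9 9 9 9 0 0 0 0 0 0 0 0
204 0 0 0 0 0 0 0 6 9 9 9 9 9 9 9 9 9 9 9 9 9 9 9 9 9 9 9 9 9 0 0 0 0 0 0
210 0 0 0 0 0 0 9 9 9 9 9 9 9 9 9 9 9 9 9 9 9 9 9 9 9 9 9 9 9 9 9 0 0 0 0
216 0 0 0 0 0 9 9 9 9 9 9 9 9 9 9 9 9 9 9 9 9 9 9 9 9 9 9 9 9 9 9 0 0 0 0
222 0 0 0 0 9 9 9 9 9 9 9 9 9 9 9 9 9 9 9 9 9 9 9 9 9 9 9 9 9 9 9 9 0 0 
[... 261 characters left out ...]
 9 9 9 9 9 9 9 9 9 9 9 9 9 9 9 9 0 0
252 0 0 0 9 9 9 9 9 9 9 9 9 9 9 9 9 9 9 9 9 9 9 9 9 9 9 9 9 9 9 9 9 9 0 0
258 0 0 0 9 9 9 9 9 9 9 9 9 9 9 9 9 9 9 9 9 9 9 9 9 9 9 9 9 9 9 9 9 9 1 0
264 0 0 0 9 9 9 9 9 9 9 9 9 9 9 9 9 9 9 9 9 9 9 9 9 9 9 9 9 9 9 9 9 9 9 0
270 0 0 0 9 9 9 9 9 9 9 9 9 9 9 9 9 9 9 9 9 9 9 9 9 9 9 9 9 9 9 9 9 9 9 0
276 0 0 8 9 9 9 9 9 9 9 9 9 9 9 9 9 9 9 9 9 9 9 9 9 9 9 9 9 9 9 9 9 9 9 0
282 0 0 0 9 9 9 9 9 9 9 9 9 9 9 9 9 9 9 9 9 9 9 9 9 9 9 9 9 9 9 9 9 9 0 0
288 0 0 0 0 0 0 0 0 0 0 0 0 0 0 0 0 0 0 0 0 0 0 0 0 0 0 0 0 0 0 0 0 0 0 0
(709, 40, [11.3, 13.2], 692)
(730, 110, [12.1, 17.7], 718)
(760, 30, [8.1, 12.8], 705)
(775, 120, [9.3, 16.2], 762)
(796, 100, [14.4, 14.1], 784)
```

The roll is at about 40–45°, centred about (+11, +13) mm from the TCP. I'll lift out, go back to the outer face of the −y cheek and turn it further by pressing down, this time checking with the wrist fit.

>>> {"name": "arm_command", "arguments": {
  "deltas": [
    [0, -0.01, -0.001, 0],
    [0, -0.02, -0.001, 0],
    [0, -0.02, 0, 0],
    [0.015, 0, 0, 0],
    [0.016, 0, 0, 0]
  ]
}}

```text
time: 14.35
tool_pos: [596.9, -27.6, 101.3]
tcp_rot: [-1.572, -0.001, -1.746]
contact_force: [0.7, -0.1, -0.7]
grip_width: 66.0
```

>>> {"name": "arm_command", "arguments": {
  "deltas": [
    [0.016, 0, 0, 0],
    [0, 0.015, 0, 0],
    [0, 0.012, 0, 0],
    [0, 0, 0, 0]
  ]
}}

```text
time: 14.75
tool_pos: [593.0, -42.5, 72.7]
tcp_rot: [-1.577, 0.0, -1.748]
contact_force: [1.2, -0.4, -1.8]
grip_width: 65.9
```

```bash
cat >> tilt2.py <<'E'
def tw(v2=284,rng=(30,126,8)):
    o=D(); w=vision.capture('wrist'); c0=np.array(o['tool_pos']); W=w2c(w,o); m=mask(w); V=np.zeros(m.shape,bool); V[60:v2,235:410]=1
    best=[]
    for a in range(*rng):
        r=differential_evolution(lambda p:((sil(w,W,c0,a,*p)-m)[V]**2).sum(),[(-4,4),(-15,15),(-12,20)],maxiter=12,popsize=8,seed=1); best.append((round(r.fun),a,r.x.round(1).tolist()))
    for b in sorted(best)[:5]: print(b)
    l=w['img'][:,323].sum(1); print('col323 200-285:',[int(q) for q in l[200:286:2]])
    return o
E
python3 -c "
from tilt2 import *
tw()"
```

```text
t 14.75 [593.  -42.5  72.7] [-9.0330e+01  1.0000e-02 -1.0014e+02] F [ 1.2 -0.4 -1.8] M [-0.15  0.07 -0.07] w 65.9
disp xyz [ -5.5 -48.3  72.7] psi -100.14
(106, 30, [-1.4, 10.1, 19.1])
(134, 38, [-1.6, 11.3, 15.8])
(408, 46, [-1.6, 13.9, 16.2])
(455, 110, [-1.6, 11.8, 16.5])
(455, 118, [-1.6, 10.2, 18.3])
col323 200-285: [271, 270, 272, 273, 271, 272, 270, 268, 272, 270, 273, 274, 270, 270, 270, 267, 273, 270, 275, 271, 272, 274, 282, 272, 259, 254, 252, 254, 255, 253, 251, 250, 250, 249, 251, 243, 250, 247, 241, 233, 233, 235, 235]
```

The grip is now off-centre, so I'll lay the roll flat across the two cheek tops, regrip it centrally at mid-height, and repeat the turn.

>>> {"name": "arm_command", "arguments": {
  "deltas": [
    [0, -0.018, 0.002, 0],
    [-0.013, 0, 0.002, 0],
    [-0.013, 0, 0.001, 0],
    [-0.012, 0, 0, 0],
    [0, 0.01, 0, 0]
  ]
}}

```text
time: 15.3
tool_pos: [607.4, -2.9, 84.0]
tcp_rot: [-1.569, 0.001, -1.744]
contact_force: [0.2, -0.5, -1.5]
grip_width: 66.1
```

>>> {"name": "arm_command", "arguments": {
  "deltas": [
    [0, 0.004, 0, 0],
    [0, 0.004, 0, 0],
    [0, 0.004, 0, 0],
    [0, 0.004, 0, 0],
    [0, 0.003, 0, 0]
  ]
}}

```text
time: 15.8
tool_pos: [609.2, -2.2, 68.9]
tcp_rot: [-1.564, 0.006, -1.748]
contact_force: [-1.9, 18.2, 27.8]
grip_width: 66.1
```

```bash
python3 -c "
from tilt2 import *
tw(rng=(-10,50,8))"
```

```text
t 15.8 [609.2  -2.2  68.9] [ -89.61    0.35 -100.13] F [-1.9 18.2 27.8] M [ 2.61  0.39 -0.02] w 66.1
disp xyz [ 3.3 -5.8 68.9] psi -100.13
(94, 30, [-1.7, 11.1, 19.8])
(147, 38, [-1.8, 12.4, 16.6])
(305, 22, [-1.5, 9.7, 19.9])
(463, 46, [-1.8, 14.6, 16.1])
(517, 14, [-1.8, 9.0, 20.0])
col323 200-285: [255, 250, 256, 252, 252, 253, 256, 254, 255, 254, 254, 254, 257, 252, 253, 257, 255, 256, 255, 258, 263, 256, 242, 241, 240, 239, 238, 239, 237, 233, 239, 237, 234, 232, 222, 231, 233, 228, 221, 217, 217, 221, 216]
```

>>> {"name": "arm_command", "arguments": {
  "deltas": [
    [0, -0.01, 0, 0],
    [0, -0.012, 0, 0],
    [0.009, 0, -0.002, 0],
    [0, 0, 0, 0],
    [0, 0.01, 0, 0]
  ]
}}

```text
time: 16.35
tool_pos: [603.5, -14.8, 77.0]
tcp_rot: [-1.569, 0.0, -1.748]
contact_force: [0.4, 0.0, -1.9]
grip_width: 65.7
```

>>> {"name": "arm_command", "arguments": {
  "deltas": [
    [0, 0.004, 0, 0],
    [0, 0.004, 0, 0],
    [0, 0.004, 0, 0],
    [0, 0.003, 0, 0],
    [0, 0, 0, 0]
  ]
}}

```text
time: 16.85
tool_pos: [604.7, -12.8, 64.3]
tcp_rot: [-1.566, 0.002, -1.747]
contact_force: [-2.1, 7.0, 21.3]
grip_width: 65.7
```

```bash
sed -i 's/(-12,20)\],maxiter=12/(-12,32)],maxiter=14/' tilt2.py; python3 -c "
from tilt2 import *
tw(rng=(-10,50,8))"
```

```text
t 16.85 [604.7 -12.8  64.3] [ -89.74    0.11 -100.09] F [-2.1  7.  21.3] M [ 0.72  0.58 -0.09] w 65.7
disp xyz [  0.7 -17.1  64.3] psi -100.09
(73, 14, [-1.6, 11.8, 20.6])
(124, 22, [-1.6, 12.0, 19.4])
(202, 6, [-1.6, 11.6, 19.8])
(316, -2, [-1.7, 11.8, 18.6])
(338, 30, [-1.5, 13.4, 19.1])
col323 200-285: [243, 239, 244, 240, 239, 242, 241, 249, 262, 275, 272, 268, 267, 268, 267, 269, 267, 265, 271, 268, 266, 268, 265, 266, 265, 268, 252, 222, 243, 217, 218, 218, 208, 204, 209, 222, 222, 221, 219, 217, 221, 219, 204]
```

>>> {"name": "arm_command", "arguments": {
  "deltas": [
    [0, 0.003, 0, 0],
    [0, 0.003, 0, 0],
    [0, 0.002, 0, 0],
    [0, 0, 0, 0]
  ]
}}

```text
time: 17.3
tool_pos: [605.5, -11.7, 56.9]
tcp_rot: [-1.564, 0.004, -1.747]
contact_force: [-2.3, 10.3, 23.8]
grip_width: 65.8
```

```bash
python3 -c "
from tilt2 import *
tw(rng=(-10,40,6))"
```

```text
t 17.3 [605.5 -11.7  56.9] [ -89.64    0.21 -100.08] F [-2.3 10.3 23.8] M [1.47 0.46 0.04] w 65.8
disp xyz [  1.3 -15.8  56.9] psi -100.08
(583, 2, [-1.6, 13.7, 22.4])
(591, 8, [-1.7, 13.5, 22.5])
(687, 14, [-1.6, 13.3, 21.6])
(689, -4, [-1.6, 13.9, 21.1])
(791, -10, [-1.6, 14.7, 20.2])
col323 200-285: [292, 292, 280, 281, 283, 282, 279, 280, 282, 280, 280, 279, 278, 279, 280, 276, 276, 277, 279, 279, 279, 264, 217, 255, 216, 192, 192, 236, 252, 252, 255, 422, 577, 226, 204, 199, 192, 194, 204, 203, 203, 203, 197]
```

>>> {"name": "arm_command", "arguments": {
  "deltas": [
    [0, -0.004, 0, 0],
    [0, 0, 0, 0],
    [0, 0, 0, 0],
    [0, 0, 0, 0],
    [0, -0.01, 0, 0]
  ],
  "claw": 0
}}

```text
time: 17.85
tool_pos: [601.8, -13.9, 66.0]
tcp_rot: [-1.575, -0.0, -1.747]
contact_force: [-0.6, -0.4, 0.8]
grip_width: 91.4
```

```bash
python3 -c "
from tilt2 import *
tw(rng=(-4,12,4))"
```

```text
t 17.85 [601.8 -13.9  66. ] [-9.024e+01 -1.000e-02 -1.001e+02] F [-0.6 -0.4  0.8] M [-0.09  0.03 -0.04] w 91.4
disp xyz [ -2.  -18.6  66. ] psi -100.1
(1258, 8, [1.6, 15.0, 8.2])
(1323, 4, [1.6, 14.8, 8.7])
(1388, 0, [1.1, 15.0, 7.9])
(1472, -4, [1.9, 15.0, 7.8])
col323 200-285: [269, 268, 269, 268, 272, 268, 269, 269, 268, 265, 266, 245, 206, 251, 209, 181, 185, 179, 177, 182, 181, 183, 203, 216, 222, 219, 212, 186, 183, 182, 176, 175, 180, 186, 188, 187, 181, 176, 174, 185, 231, 240, 253]
```

>>> {"name": "arm_command", "arguments": {
  "deltas": [
    [-0.008, -0.002, 0.001, 0],
    [-0.008, 0, 0.001, 0],
    [0, 0, 0, 0]
  ]
}}

```text
time: 18.2
tool_pos: [608.2, 2.9, 69.8]
tcp_rot: [-1.57, 0.0, -1.745]
contact_force: [-0.5, -0.5, -0.1]
grip_width: 92.0
```

>>> {"name": "arm_command", "arguments": {
  "deltas": [
    [0, 0, 0, 0],
    [0, 0, 0, 0],
    [0, 0, 0, 0],
    [0, 0, 0, 0],
    [0, -0.01, 0, 0]
  ],
  "claw": 255
}}

```text
time: 18.7
tool_pos: [606.7, 1.5, 78.6]
tcp_rot: [-1.574, -0.0, -1.747]
contact_force: [-0.8, -0.1, -1.6]
grip_width: 65.9
```

```bash
python3 -c "
from tilt2 import *
tw(rng=(-9,10,6))"
```

```text
t 18.7 [606.7   1.5  78.6] [-9.019e+01 -1.000e-02 -1.001e+02] F [-0.8 -0.1 -1.6] M [-0.06  0.1   0.03] w 65.9
disp xyz [ 0.2 -2.6 78.6] psi -100.1
(607, -3, [-1.7, 1.0, 8.8])
(647, -9, [-1.7, 1.1, 6.7])
(648, 3, [-1.6, 0.9, 10.7])
(731, 9, [-1.8, 0.8, 10.0])
col323 200-285: [206, 202, 202, 204, 207, 207, 219, 290, 281, 274, 270, 270, 271, 270, 272, 271, 271, 272, 273, 270, 270, 269, 268, 269, 269, 265, 210, 230, 226, 234, 238, 240, 389, 544, 219, 181, 180, 185, 191, 186, 177, 178, 178]
```

>>> {"name": "arm_command", "arguments": {
  "deltas": [
    [0, -0.008, 0, 0],
    [0.02, 0, 0, 0],
    [0.02, 0, 0, 0],
    [0, 0.008, 0, 0],
    [0, 0.008, 0, 0]
  ]
}}

```text
time: 19.25
tool_pos: [601.1, -37.9, 71.8]
tcp_rot: [-1.57, 0.0, -1.748]
contact_force: [-0.4, -0.1, -0.9]
grip_width: 66.3
```

>>> {"name": "arm_command", "arguments": {
  "deltas": [
    [0, 0.004, 0, 0],
    [0, 0.004, 0, 0],
    [0, 0.004, 0, 0],
    [0, 0.004, 0, 0],
    [0, 0.004, 0, 0]
  ]
}}

```text
time: 19.75
tool_pos: [601.5, -38.5, 54.2]
tcp_rot: [-1.568, -0.002, -1.746]
contact_force: [-5.8, -5.8, 19.7]
grip_width: 66.0
```

```bash
python3 -c "
from tilt2 import *
tw(rng=(20,91,8))"
```

```text
t 19.75 [601.5 -38.5  54.2] [ -89.85   -0.11 -100.02] F [-5.8 -5.8 19.7] M [-0.67  1.15  0.01] w 66.0
disp xyz [  2.1 -42.9  54.2] psi -100.02
(26, 20, [-1.5, -1.6, 20.1])
(114, 28, [-1.6, -1.1, 16.2])
(285, 36, [-1.6, 0.2, 13.4])
(476, 44, [-1.6, 1.7, 8.9])
(685, 52, [-1.7, 4.4, 7.1])
col323 200-285: [200, 201, 199, 198, 201, 219, 255, 263, 264, 265, 265, 263, 267, 263, 264, 264, 261, 266, 267, 265, 264, 263, 264, 262, 265, 263, 266, 268, 280, 286, 279, 274, 274, 276, 272, 274, 271, 272, 273, 272, 273, 270, 241]
```

The roll is at about 22° and slid up in the pads because the lever was too short. I'll move out so the cheek edge acts near the rim, and press again.

>>> {"name": "arm_command", "arguments": {
  "deltas": [
    [0, -0.014, 0, 0],
    [0.01, 0, 0, 0],
    [0, 0.008, 0, 0],
    [0, 0.004, 0, 0],
    [0, 0.004, 0, 0]
  ]
}}

```text
time: 20.3
tool_pos: [598.4, -47.4, 48.7]
tcp_rot: [-1.573, 0.0, -1.747]
contact_force: [-4.5, -0.2, 11.9]
grip_width: 66.0
```

>>> {"name": "arm_command", "arguments": {
  "deltas": [
    [0, 0.004, 0, 0],
    [0, 0.004, 0, 0],
    [0, 0.004, 0, 0],
    [0, 0, 0, 0]
  ]
}}

```text
time: 20.7
tool_pos: [599.4, -47.9, 38.0]
tcp_rot: [-1.57, -0.0, -1.747]
contact_force: [-1.0, -1.7, 6.1]
grip_width: 66.3
```

```bash
python3 -c "
from tilt2 import *
tw(rng=(20,91,8))"
```

```text
t 20.7 [599.4 -47.9  38. ] [-8.9950e+01 -2.0000e-02 -1.0007e+02] F [-1.  -1.7  6.1] M [-0.17  0.25  0.02] w 66.3
disp xyz [  1.8 -52.5  38. ] psi -100.07
(63, 44, [-1.5, -1.2, 18.9])
(73, 36, [-1.5, -2.3, 23.8])
(108, 84, [-1.6, -0.6, 13.0])
(244, 28, [-1.4, -3.0, 28.3])
(260, 52, [-1.7, 1.7, 16.9])
col323 200-285: [200, 203, 264, 266, 267, 266, 258, 201, 200, 199, 208, 257, 261, 261, 265, 274, 285, 285, 282, 286, 284, 284, 285, 283, 284, 288, 285, 286, 288, 284, 286, 284, 286, 284, 286, 283, 285, 284, 286, 284, 284, 287, 273]
```

Good, it's rotating easily now at about 6 N. I continue down, then push sideways with the long lever.

>>> {"name": "arm_command", "arguments": {
  "deltas": [
    [0, 0.004, 0, 0],
    [0, 0.004, 0, 0],
    [0, 0.004, 0, 0],
    [-0.002, 0.002, 0, 0],
    [-0.003, 0, 0, 0]
  ]
}}

```text
time: 21.25
tool_pos: [600.6, -45.5, 23.5]
tcp_rot: [-1.569, -0.004, -1.747]
contact_force: [-0.4, -18.0, -2.1]
grip_width: 66.0
```

>>> {"name": "arm_command", "arguments": {
  "deltas": [
    [-0.003, 0, 0, 0],
    [-0.002, 0, 0, 0],
    [0, 0, 0, 0]
  ]
}}

```text
time: 21.55
tool_pos: [600.7, -40.7, 22.9]
tcp_rot: [-1.571, -0.004, -1.747]
contact_force: [-0.9, -12.9, -1.6]
grip_width: 66.0
```

```bash
python3 -c "
from tilt2 import *
tw(rng=(44,101,6))"
```

```text
t 21.55 [600.7 -40.7  22.9] [ -90.     -0.21 -100.09] F [ -0.9 -12.9  -1.6] M [-1.91  0.2  -0.02] w 66.0
disp xyz [  1.8 -45.2  22.9] psi -100.09
(459, 62, [-1.8, -7.0, 23.0])
(481, 56, [-1.8, -6.5, 26.0])
(612, 50, [-1.5, -8.6, 28.5])
(676, 68, [-1.4, -9.7, 24.3])
(761, 44, [-1.3, -10.8, 30.9])
col323 200-285: [276, 278, 275, 265, 205, 206, 205, 207, 206, 207, 203, 203, 201, 201, 206, 241, 270, 267, 269, 270, 263, 411, 221, 204, 202, 202, 203, 225, 263, 262, 261, 261, 263, 256, 225, 295, 314, 316, 319, 318, 320, 321, 304]
```

>>> {"name": "arm_command", "arguments": {
  "deltas": [
    [-0.002, 0, 0, 0],
    [-0.002, 0, 0, 0],
    [-0.002, 0, 0, 0],
    [0, 0, 0, 0]
  ]
}}

```text
time: 22.0
tool_pos: [601.3, -34.8, 22.4]
tcp_rot: [-1.572, -0.004, -1.747]
contact_force: [-0.7, -14.8, -3.7]
grip_width: 65.8
```

```bash
cat >> tilt2.py <<'E'
def ts(rng=(50,116,6),dv=(-30,35),du=(-26,-4),prt=1):
    o=D(); s=vision.capture('scene'); c0=np.array(o['tool_pos']); W=w2c(s); m=mask(s); u,v=proj(s,c0+[0,0,15]).astype(int)
    V=np.zeros(m.shape,bool); V[v+dv[0]:v+dv[1],u+du[0]:u+du[1]]=1
    if prt:
        for r in range(v-26,v+30,3): print(r,' '.join('%d'%(9*q) for q in m[r,u-26:u+16]))
    best=[]
    for a in range(*rng):
        r=differential_evolution(lambda p:((sil(s,W,c0,a,-1,*p)-m)[V]**2).sum(),[(-15,15),(-5,35)],maxiter=14,popsize=8,seed=1); best.append((round(r.fun,1),a,r.x.round(1).tolist()))
    for b in sorted(best)[:6]: print(b)
E
python3 -c "
from tilt2 import *
ts()"
```

```text
t 22.0 [601.3 -34.8  22.4] [ -90.08   -0.21 -100.09] F [ -0.7 -14.8  -3.7] M [-1.89  0.27 -0.02] w 65.8
disp xyz [  1.2 -39.3  22.4] psi -100.09
197 0 0 0 0 0 0 3 9 9 9 9 9 5 1 2 3 0 0 0 0 0 0 0 0 1 0 0 0 2 2 1 1 4 4 3 0 0 0 0 0 0 0
200 0 0 0 0 0 0 8 9 1 0 0 0 0 0 0 0 1 2 4 4 1 0 2 0 0 0 0 0 0 0 0 0 0 0 0 0 0 0 4 9 9 9
203 0 0 0 0 0 0 0 0 0 0 0 0 0 0 0 0 0 0 1 1 2 5 3 0 0 0 0 0 0 0 0 0 0 0 0 0 0 0 0 0 4 9
206 0 0 0 0 0 0 0 0 0 0 0 0 1 0 0 0 0 0 0 0 0 0 0 1 0 0 0 0 0 0 0 0 0 0 0 0 0 0 0 0 0 0
209 0 0 0 0 0 0 0 0 0 0 0 0 0 0 0 0 1 0 0 0 0 0 5 9 9 9 9 8 3 1 0 0 0 0 0 0 0 0 0 1 0 0
212 0 0 0 0 0 0 0 0 0 0 0 0 0 1 4 9 9 9 9 8 1 0 0 0 0 4 5 3 2 0 0 0 0 0 0 0 0 0 0 0 0 0
215 0 0 0 0 0 0 0 0 0 0 0 0 2 8 9 9 9 9 9 9 9 9 7 0 0 0 0 0 0 0 0 0 0 0 0 0 0 0 0 0 0 0
218 0 0 0 0 0 0 0 0 0 0 0 1 6 9 9 9 9 9 9 9 9 9 7 0 0 0 0 0 0 0 0 0 0 0 0 0 0 0 0 0 0 0
221 0 0 0 0 0 0 0 0 0 0 0 3 9 9 9 9 9 9 9 9 9 9 9 4 0 0 0 0 0 0 0 2 9 9 7 0 0 0 0 0 0 0
224 0 0 0 0 0 0 0 0 0 0 0 2 8 9 9 9 9 9 9 9 9 9 9 9 9 9 4 0 0 1 8 9 8 1 0 0 0 0 0 0 0 0
227 0 0 0 0 0 0 0 0 0 0 0 0 4 9 9 9 9 9 9 9 9 9 9 9 9 9 9 9 7 4 2 3 5 1 1 0
[... 238 characters left out ...]
 9 9 9 9 9 9 9 8 5 1 0 0 0 0 0 0 0 0 0
239 0 0 0 0 0 0 0 0 0 0 0 0 0 0 0 0 0 0 0 0 0 1 0 0 1 0 0 0 0 0 0 0 0 0 0 0 0 0 0 0 0 0
242 0 0 0 0 0 0 0 0 0 0 0 0 0 0 0 0 0 0 0 0 0 0 0 0 0 0 0 0 0 0 0 0 0 0 0 0 0 0 0 0 0 0
245 0 0 0 0 0 0 0 0 0 0 0 0 0 0 0 0 0 0 0 0 0 0 0 0 0 0 0 0 0 0 0 0 0 0 0 0 0 0 0 0 0 0
248 0 0 0 0 0 0 0 0 0 0 0 0 0 0 0 0 0 0 0 0 0 0 0 0 0 0 0 0 0 0 0 0 0 0 0 0 0 0 0 0 0 0
251 0 0 0 0 0 0 0 0 0 0 0 0 0 0 0 0 0 0 0 0 0 0 0 0 0 0 0 0 0 0 0 0 0 0 0 0 0 0 0 0 0 0
(np.float64(44.8), 80, [-4.9, 16.0])
(np.float64(45.6), 86, [-5.9, 14.5])
(np.float64(45.9), 74, [-4.0, 18.1])
(np.float64(47.1), 68, [-3.3, 17.7])
(np.float64(47.5), 92, [-7.9, 14.1])
(np.float64(50.8), 62, [-2.0, 17.3])
```

```bash
python3 -c "
from tilt2 import *
ts((50,111,5),(-11,25),(-26,-7),0)"
```

```text
t 22.05 [601.3 -34.8  22.4] [ -90.07   -0.21 -100.09] F [ -2.  -14.1  -4.1] M [-1.95  0.23  0.03] w 65.8
disp xyz [  1.3 -39.3  22.4] psi -100.09
(np.float64(1.5), 70, [-3.3, 19.6])
(np.float64(1.9), 75, [-4.4, 17.2])
(np.float64(2.1), 80, [-4.9, 15.2])
(np.float64(2.3), 65, [-3.4, 20.7])
(np.float64(2.6), 85, [-6.5, 15.1])
(np.float64(3.5), 60, [-2.6, 20.8])
```

Angle is about 78° by both fit and geometry, past the 69° at which it rights itself. I'll back off 8 mm from the cheek, set it gently on the worktop, and let go so it stands on its own tread.

>>> {"name": "arm_command", "arguments": {
  "deltas": [
    [0.006, 0, 0, 0],
    [0.006, 0, 0, 0],
    [0, 0.002, 0, 0],
    [0, 0.002, 0, 0],
    [0, 0, 0, 0]
  ]
}}

```text
time: 22.6
tool_pos: [599.5, -43.3, 19.2]
tcp_rot: [-1.572, 0.0, -1.746]
contact_force: [-0.7, 0.8, -1.3]
grip_width: 65.8
```

```bash
python3 -c "
from h import *
D()"
```

```text
t 22.6 [599.5 -43.3  19.2] [-9.0050e+01  2.0000e-02 -1.0006e+02] F [-0.7  0.8 -1.3] M [-0.1   0.09 -0.07] w 65.8
disp xyz [  1.  -48.   19.2] psi -100.06
```

>>> {"name": "arm_command", "arguments": {
  "deltas": [
    [0, 0.002, 0, 0],
    [0, 0.001, 0, 0],
    [0, 0, 0, 0]
  ]
}}

```text
time: 22.9
tool_pos: [599.9, -43.4, 16.7]
tcp_rot: [-1.571, 0.0, -1.746]
contact_force: [0.1, -0.1, 0.7]
grip_width: 66.0
```

```bash
python3 -c "
from tilt2 import *
ts((50,111,5),(-11,25),(-26,-7),0)"
```

```text
t 22.9 [599.9 -43.4  16.7] [-8.9990e+01  1.0000e-02 -1.0007e+02] F [ 0.1 -0.1  0.7] M [-0.02  0.1  -0.03] w 66.0
disp xyz [  1.4 -48.1  16.7] psi -100.07
(np.float64(1.3), 75, [-4.6, 18.8])
(np.float64(1.4), 70, [-4.0, 19.9])
(np.float64(1.6), 65, [-2.8, 20.3])
(np.float64(1.7), 80, [-5.8, 16.8])
(np.float64(2.3), 85, [-6.0, 14.6])
(np.float64(3.2), 60, [-2.2, 21.5])
```

>>> {"name": "arm_command", "arguments": {
  "deltas": [
    [0, 0.0015, 0, 0],
    [0.001, 0.0015, 0, 0],
    [0.003, 0.0005, 0, 0],
    [0.003, 0, 0, 0],
    [0.003, 0, 0, 0]
  ]
}}

```text
time: 23.45
tool_pos: [600.2, -51.9, 15.9]
tcp_rot: [-1.565, 0.003, -1.747]
contact_force: [0.8, 8.6, 14.4]
grip_width: 65.9
```

```bash
python3 -c "
from tilt2 import *
ts((50,111,5),(-11,25),(-26,-7),0)"
```

```text
t 23.45 [600.2 -51.9  15.9] [ -89.7     0.15 -100.09] F [ 0.8  8.6 14.4] M [ 1.53 -0.08  0.03] w 65.9
disp xyz [  3.2 -56.3  15.9] psi -100.09
(np.float64(1.4), 75, [-4.5, 19.9])
(np.float64(1.5), 80, [-5.1, 16.3])
(np.float64(1.6), 70, [-3.3, 19.9])
(np.float64(1.9), 65, [-2.2, 20.1])
(np.float64(2.3), 85, [-5.9, 14.5])
(np.float64(3.5), 90, [-7.4, 13.7])
```

>>> {"name": "arm_command", "arguments": {
  "deltas": [
    [0.001, 0.002, 0, 0],
    [0.003, 0.001, 0, 0],
    [0.003, 0, 0, 0],
    [0.003, 0, 0, 0],
    [0, 0, 0, 0]
  ]
}}

```text
time: 24.0
tool_pos: [598.5, -62.6, 13.4]
tcp_rot: [-1.565, 0.002, -1.747]
contact_force: [-0.8, 5.7, 17.1]
grip_width: 65.8
```

```bash
python3 -c "
from tilt2 import *
ts((50,111,5),(-11,25),(-26,-7),0)"
```

```text
t 24.0 [598.5 -62.6  13.4] [-8.967e+01  1.000e-01 -1.001e+02] F [-0.8  5.7 17.1] M [1.07 0.26 0.02] w 65.8
disp xyz [  3.5 -67.1  13.4] psi -100.1
(np.float64(0.7), 80, [-1.6, 24.5])
(np.float64(0.8), 85, [-2.5, 20.7])
(np.float64(0.9), 90, [-2.7, 17.5])
(np.float64(1.0), 75, [-1.1, 28.3])
(np.float64(1.4), 70, [0.2, 28.2])
(np.float64(2.0), 65, [0.8, 30.6])
```

>>> {"name": "arm_command", "arguments": {
  "deltas": [
    [0, -0.002, 0, 0],
    [0, 0, 0, 0],
    [0, 0, 0, 0],
    [0, 0, 0, 0],
    [0, 0, 0, 0]
  ],
  "claw": 0
}}

```text
time: 24.55
tool_pos: [596.1, -63.5, 11.8]
tcp_rot: [-1.571, 0.0, -1.747]
contact_force: [-0.0, -0.6, 0.1]
grip_width: 91.3
```

```bash
python3 -c "
from tilt2 import *
ts((60,111,5),(-11,25),(-26,-7),0)
tw(rng=(60,111,10))"
```

```text
t 24.55 [596.1 -63.5  11.8] [-9.0040e+01  1.0000e-02 -1.0009e+02] F [-0.  -0.6  0.1] M [-0.09  0.08 -0.01] w 91.3
disp xyz [  1.2 -68.4  11.8] psi -100.09
(np.float64(0.8), 90, [-10.0, 34.0])
(np.float64(1.0), 95, [-9.7, 28.0])
(np.float64(1.0), 100, [-9.3, 22.0])
(np.float64(1.2), 85, [-8.2, 35.0])
(np.float64(3.1), 80, [-6.3, 33.6])
(np.float64(3.4), 105, [-9.8, 18.8])
t 24.6 [596.1 -63.5  11.9] [ -90.03    0.   -100.09] F [0.3 0.3 0.6] M [-0.09  0.07  0.  ] w 91.8
disp xyz [  1.3 -68.4  11.9] psi -100.09
(928, 80, [-4.0, -0.5, 25.0])
(944, 100, [-4.0, -7.6, 29.5])
(958, 110, [-4.0, -12.2, 27.9])
(969, 90, [-4.0, -8.5, 18.1])
(1069, 70, [-4.0, -11.9, -8.3])
col323 200-285: [199, 199, 213, 257, 263, 262, 261, 260, 260, 262, 262, 383, 461, 462, 457, 456, 455, 458, 461, 458, 429, 231, 222, 224, 227, 231, 233, 233, 241, 237, 238, 249, 255, 256, 258, 254, 254, 255, 250, 246, 240, 223, 228]
```

```bash
python3 -c "
from tilt2 import *
o=D(); w=vision.capture('wrist'); m=mask(w)
for r in range(216,286,5): print(r,' '.join('%d'%(9*q) for q in m[r,225:420:5]))
W=w2c(w,o);V=np.zeros(m.shape,bool);V[215:284,240:405]=1;c0=np.array(o['tool_pos'])
for a in (10,70,80,90,100):
  r=differential_evolution(lambda p:((sil(w,W,c0,a,p[0],p[1],34-c0[2])-m)[V]**2).sum(),[(-14,14),(-25,25)],seed=1);print(a,round(r.fun),r.x.round(1))
s=vision.capture('scene');m=mask(s);u,v=proj(s,c0+[0,0,22]).astype(int);V=np.zeros(m.shape,bool);V[v-9:v+25,u-28:u-7]=1;print(u,v)
for r in range(v-15,v+24,3): print(r,' '.join('%d'%(9*q) for q in m[r,u-28:u+16]))
for a in (75,80,85,90,95,100):
  r=differential_evolution(lambda p:((sil(s,w2c(s),c0,a,p[0],p[1],34-c0[2])-m)[V]**2).sum(),[(-14,14),(-25,25)],seed=1);print(a,round(r.fun,2),r.x.round(1))
"
```

```text
t 24.65 [596.1 -63.5  11.9] [-9.0030e+01  1.0000e-02 -1.0009e+02] F [ 0.1 -0.5  0.8] M [-0.07  0.07  0.04] w 91.7
disp xyz [  1.3 -68.4  11.9] psi -100.09
216 0 0 0 0 0 0 0 0 0 0 0 0 0 0 0 0 0 0 0 0 0 0 0 0 0 0 0 0 0 0 0 0 0 0 0 0 0 0 0
221 0 0 0 0 0 0 0 0 0 0 0 0 0 0 0 0 0 0 0 0 0 0 0 0 0 0 0 0 0 0 0 0 0 0 0 0 0 0 0
226 0 0 0 0 0 0 0 0 0 0 0 0 0 0 0 0 0 0 0 0 0 0 0 0 0 0 0 0 0 0 0 0 0 0 0 0 0 0 0
231 0 0 0 0 0 0 0 0 0 0 0 0 0 0 0 0 0 0 0 0 0 0 0 0 0 0 0 0 0 0 0 0 0 0 0 0 0 0 0
236 0 0 0 0 0 0 0 0 0 0 0 0 0 0 0 0 0 0 0 0 0 0 0 0 0 0 0 0 0 0 0 0 0 0 0 0 0 0 0
241 0 0 0 0 0 0 0 0 0 0 0 0 0 3 9 9 9 9 9 8 1 0 0 0 0 0 0 0 0 0 0 0 0 0 0 0 0 0 0
246 0 0 0 0 0 0 0 0 0 9 9 9 9 9 9 9 9 9 9 9 9 9 9 9 8 0 0 0 0 0 0 0 0 0 0 0 0 0 0
251 0 0 0 0 0 0 4 9 9 9 9 9 9 9 9 9 9 9 9 9 9 9 9 9 9 9 9 0 0 0 0 0 0 0 0 0 0 0 0
256 0 0 0 0 1 9 9 9 9 9 9 9 9 9 9 9 9 9 9 9 9 9 9 9 9 9 9 9 1 0 0 0 0 0 0 0 0 0 0
261 0 0 0 9 9 9 9 9 9 9 9 9 9 9 9 9 9 9 9 9 9 9 9 9 9 9 9 9 9 6 0 0 0 0 0 0 0 0 0
266 0 0 9 9 9 9 9 9 9 9 9 9 9 9 9 9 9 9 9 9 9 9 9 9 9 9 9 9 9 9 0 0 0 0 0 0 0 0 0
271 0 1 9 9 9 9 9 9 9 9 9 9 9 9 9 9 9 9 9 9
[... 940 characters left out ...]
0 0 0 0 0 0 0 0 0 0
234 0 0 0 0 0 0 0 0 0 0 0 0 0 0 0 0 4 9 9 9 9 9 9 9 9 9 9 8 3 0 0 0 0 0 0 0 0 0 0 0 0 0 0 0
237 0 0 0 0 0 0 0 0 0 0 0 0 0 0 0 0 0 1 9 9 9 9 9 8 9 9 9 9 9 9 9 3 0 0 0 0 0 0 0 0 0 0 0 0
240 0 0 0 0 0 0 0 0 0 0 0 0 0 0 0 0 0 0 0 0 6 9 9 9 9 9 9 9 9 9 9 9 8 3 1 0 0 0 0 0 0 0 0 0
243 0 0 0 0 0 0 0 0 0 0 0 0 0 0 0 0 0 0 0 0 0 0 0 4 9 8 7 3 1 0 0 0 0 0 0 0 0 0 0 0 0 0 0 0
246 0 0 0 0 0 0 0 0 0 0 0 0 0 0 0 0 0 0 0 0 0 0 0 0 0 0 0 0 0 0 0 0 0 0 0 0 0 0 0 0 0 0 0 0
249 0 0 0 0 0 0 0 0 0 0 0 0 0 0 0 0 0 0 0 0 0 0 0 0 0 0 0 0 0 0 0 0 0 0 0 0 0 0 0 0 0 0 0 0
75 4.52 [-14.    1.9]
80 3.02 [-13.8   0.5]
85 1.98 [-13.2  -1. ]
90 1.93 [-10.4  -3.3]
95 2.11 [-6.7 -5.9]
100 2.32 [-0.8 -9.3]
```

The roll now stands upright on its tread: the fit residual is 26 at 90°, against 146 and 236 at ±10°. It has rolled to about x −11, y −7 from the TCP. I regrip it centrally.

>>> {"name": "arm_command", "arguments": {
  "deltas": [
    [0.003, -0.007, -0.005, 0],
    [0.004, -0.007, -0.005, 0],
    [0, 0, 0, 0]
  ]
}}

```text
time: 25.05
tool_pos: [585.1, -69.2, 27.6]
tcp_rot: [-1.569, -0.0, -1.747]
contact_force: [0.7, 0.4, 0.5]
grip_width: 91.8
```

>>> {"name": "arm_command", "arguments": {
  "deltas": [
    [0, 0, 0, 0],
    [0, 0, 0, 0],
    [0, 0, 0, 0],
    [0, 0, 0, 0]
  ],
  "claw": 255
}}

```text
time: 25.45
tool_pos: [585.3, -68.5, 26.1]
tcp_rot: [-1.571, 0.0, -1.747]
contact_force: [0.5, -0.2, -0.2]
grip_width: 67.9
```

>>> {"name": "arm_command", "arguments": {
  "deltas": [
    [0, -0.005, 0, 0],
    [0, -0.035, 0, 0],
    [0, -0.04, 0, 0],
    [0, -0.02, 0, 0],
    [0, 0, 0, 0]
  ]
}}

```text
time: 25.95
tool_pos: [587.1, -68.9, 129.8]
tcp_rot: [-1.564, -0.0, -1.747]
contact_force: [-0.1, 0.3, -0.7]
grip_width: 68.6
```

```bash
python3 -c "
from tilt2 import *
tw(rng=(78,103,4))"
```

```text
t 25.95 [587.1 -68.9 129.8] [-8.9620e+01 -2.0000e-02 -1.0007e+02] F [-0.1  0.3 -0.7] M [-0.1   0.06 -0.04] w 68.6
disp xyz [ -6.7 -75.4 129.8] psi -100.07
(28, 90, [-1.7, -0.2, 7.6])
(95, 94, [-1.8, -1.8, 7.5])
(114, 86, [-1.6, 1.0, 7.7])
(202, 98, [-1.6, -2.9, 8.2])
(242, 82, [-1.7, 2.8, 7.7])
col323 200-285: [568, 568, 568, 564, 558, 562, 568, 570, 571, 557, 254, 190, 192, 198, 198, 201, 206, 234, 239, 233, 232, 230, 229, 231, 230, 224, 221, 215, 197, 210, 190, 193, 195, 190, 192, 197, 194, 195, 198, 204, 230, 267, 244]
```

The roll is held upright at 90°, centred in the pads. The wrist camera shows a constant −1.7 mm bias along the jaw, so I correct the dispenser's x by +1.7. Next I lower it into the trough.

>>> {"name": "arm_command", "arguments": {
  "deltas": [
    [-0.019, 0, 0.002, 0],
    [-0.019, 0, 0.002, 0],
    [-0.019, 0, 0.002, 0],
    [-0.0185, 0, 0.0025, 0],
    [0, 0, 0, 0]
  ]
}}

```text
time: 26.5
tool_pos: [606.1, 6.5, 124.0]
tcp_rot: [-1.574, 0.0, -1.744]
contact_force: [0.4, -0.5, -1.0]
grip_width: 68.0
```

```bash
python3 -c "
from h import *
D()"
```

```text
t 26.5 [606.1   6.5 124. ] [-9.020e+01  3.000e-02 -9.994e+01] F [ 0.4 -0.5 -1. ] M [-0.11  0.06  0.01] w 68.0
disp xyz [ -1.3   2.2 124. ] psi -99.94
```

>>> {"name": "arm_command", "arguments": {
  "deltas": [
    [0.002, 0.015, 0.003, 0],
    [0, 0.025, 0, 0],
    [0, 0.02, 0, 0],
    [0, 0.008, 0, 0],
    [0, 0, 0, 0]
  ]
}}

```text
time: 27.0
tool_pos: [608.0, 1.0, 55.9]
tcp_rot: [-1.575, -0.0, -1.748]
contact_force: [-1.0, -0.0, -0.1]
grip_width: 68.1
```

```bash
python3 -c "
from h import *
D()"
```

```text
t 27.0 [608.    1.   55.9] [-9.0240e+01 -2.0000e-02 -1.0014e+02] F [-1.  -0.  -0.1] M [-0.09  0.1   0.  ] w 68.1
disp xyz [ 1.6 -2.8 55.9] psi -100.14
```

>>> {"name": "arm_command", "arguments": {
  "deltas": [
    [-0.002, 0.004, 0, 0],
    [0, 0.004, 0, 0],
    [0, 0.002, 0, 0],
    [0, 0.001, 0, 0],
    [0, 0, 0, 0]
  ]
}}

```text
time: 27.5
tool_pos: [609.8, 3.8, 47.4]
tcp_rot: [-1.57, 0.0, -1.747]
contact_force: [-0.1, 0.4, -0.8]
grip_width: 68.3
```

>>> {"name": "arm_command", "arguments": {
  "deltas": [
    [0, 0.001, 0, 0],
    [0, 0.001, 0, 0],
    [0, 0, 0, 0]
  ]
}}

```text
time: 27.8
tool_pos: [609.7, 3.8, 45.1]
tcp_rot: [-1.571, 0.0, -1.747]
contact_force: [0.8, 0.8, -1.0]
grip_width: 68.3
```

```bash
python3 -c "
from h import *
D()"
```

```text
t 27.8 [609.7   3.8  45.1] [ -90.01    0.   -100.08] F [ 0.8  0.8 -1. ] M [-0.07  0.09  0.03] w 68.3
disp xyz [ 2.7  0.2 45.1] psi -100.08
```

>>> {"name": "arm_command", "arguments": {
  "deltas": [
    [0, 0.001, -0.001, 0],
    [0, 0.001, 0, 0],
    [0, 0.0005, 0, 0],
    [0, 0, 0, 0]
  ]
}}

```text
time: 28.2
tool_pos: [608.8, 3.9, 42.7]
tcp_rot: [-1.571, 0.0, -1.747]
contact_force: [0.4, -0.5, -0.8]
grip_width: 68.3
```

>>> {"name": "arm_command", "arguments": {
  "deltas": [
    [0, 0.0007, 0, 0],
    [0, 0.0007, 0, 0],
    [0, 0, 0, 0]
  ]
}}

```text
time: 28.5
tool_pos: [608.9, 3.9, 42.4]
tcp_rot: [-1.57, 0.0, -1.747]
contact_force: [-3.4, -0.3, 7.8]
grip_width: 68.3
```

```bash
python3 -c "
from h import *
D()"
```

```text
t 28.5 [608.9   3.9  42.4] [ -89.96    0.   -100.08] F [-3.4 -0.3  7.8] M [-0.09  0.61 -0.04] w 68.3
disp xyz [ 1.9  0.2 42.4] psi -100.08
```

It touches down at TCP z 42.4, exactly the expected seat height. I open only partly because the cutter is near, then rise.

>>> {"name": "arm_command", "arguments": {
  "deltas": [
    [0, -0.0005, -0.0005, 0],
    [0, 0, 0, 0],
    [0, 0, 0, 0]
  ]
}}

```text
time: 28.8
tool_pos: [608.9, 3.9, 42.5]
tcp_rot: [-1.569, 0.0, -1.747]
contact_force: [0.3, 0.0, 5.4]
grip_width: 68.5
```

>>> {"name": "arm_command", "arguments": {
  "deltas": [
    [0, 0, 0, 0],
    [0, 0, 0, 0],
    [0, 0, 0, 0],
    [0, -0.01, 0, 0],
    [0, -0.03, 0, 0]
  ],
  "claw": 33
}}

```text
time: 29.3
tool_pos: [606.2, 4.2, 79.8]
tcp_rot: [-1.577, -0.0, -1.747]
contact_force: [-0.2, -0.6, 0.2]
grip_width: 79.9
```

>>> {"name": "arm_command", "arguments": {
  "deltas": [
    [0, -0.04, 0, 0],
    [0, -0.04, 0, 0],
    [0.03, -0.03, 0, 0],
    [0.04, -0.01, 0, 0],
    [0, 0, 0, 0]
  ]
}}

```text
time: 29.8
tool_pos: [596.4, -69.0, 204.9]
tcp_rot: [-1.566, -0.002, -1.75]
contact_force: [-0.4, -0.0, 0.2]
grip_width: 79.8
```

```bash
python3 -c "
from tilt2 import *
o=D(); w=vision.capture('wrist'); m=mask(w); W=w2c(w,o); c0=np.array(o['tool_pos'])
u,v=proj(w,[608,4,60],W).astype(int); print(u,v)
V=np.zeros(m.shape,bool);V[v-40:v+40,u-45:u+45]=1
save(w,'w9',(max(u-110,0),max(v-90,0),u+110,v+75),3.5)
for a in (76,80,84,88,90,92,96,100,104):
  r=differential_evolution(lambda p:((sil(w,W,np.array([607,4.1,50]),a,p[0],p[1],0)-m)[V]**2).sum(),[(-8,8),(-10,10)],seed=1);print(a,round(r.fun),r.x.round(2))
"
```

```text
t 29.8 [596.4 -69.  204.9] [ -89.71   -0.11 -100.29] F [-0.4 -0.   0.2] M [-0.05  0.06 -0.05] w 79.8
disp xyz [  2.5 -73.8 204.9] psi -100.29
322 107
76 705 [-0.07 -2.69]
80 432 [-0.16 -2.11]
84 161 [-0.46 -0.38]
88 46 [-0.32  0.79]
90 35 [-0.34  1.63]
92 67 [-0.35  2.37]
96 376 [-0.26  3.81]
100 657 [-0.32  4.38]
104 934 [-0.47  4.99]
```

View pics/w9.png

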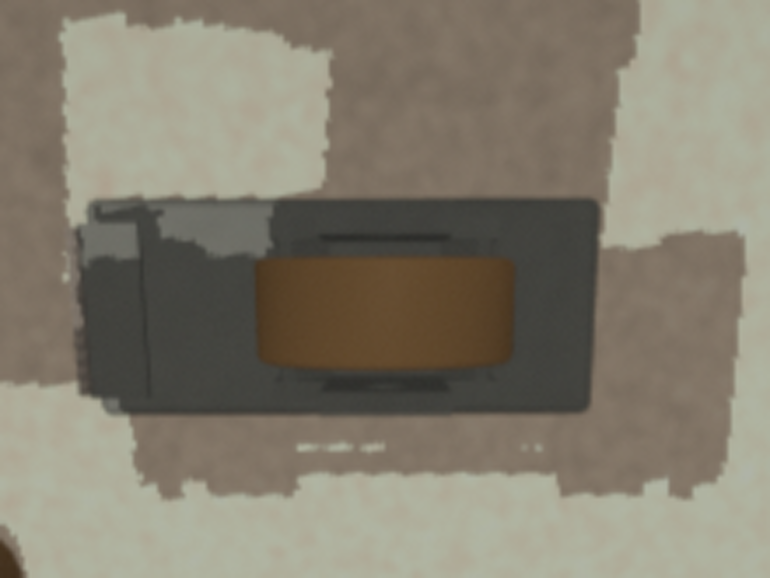

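The roll stands upright and centred between the cheeks, at (385,312) in the crop; the fit gives 90°. Seat in tool coordinates: dispenser x +1.9. Next is the steel spindle.

```bash
python3 -c "
from h import *
t=vision.capture('top')
g=ray(t,(444.5,241.75),8)[:2]; p=ray(t,(432,273.25),5)[:2]; d=p-g; print(g,p,np.hypot(*d),np.degrees(np.arctan2(d[1],d[0])))
psi=np.degrees(np.arctan2(d[1],d[0]))-180; print(psi)
plan(g[0],g[1],135,psi)
print(bot.get_obs()['joint_positions'])
"
```

```text
[ 440.28597393 -312.201385  ] [ 354.46500503 -277.52294855] 92.56258778140968 157.9974091505917
-22.002590849408307
[[0.027, 0.0067, -0.0109, -7.82], [0.0253, 0.0067, -0.0145, -7.82], [0.0231, 0.0067, -0.0178, -7.82], [0.0204, 0.0067, -0.0208, -7.82], [0.0174, 0.0067, -0.0234, -7.82]]
[[0.0141, 0.0067, -0.0255, -7.82], [0.0105, 0.0067, -0.0272, -7.82], [0.0067, 0.0067, -0.0284, -7.82], [0.0027, 0.0067, -0.029, -7.82], [-0.0012, 0.0067, -0.0291, -7.82]]
[-2.37539511e-01  5.03391635e-01  1.35936794e+00  4.24976098e-04
  1.27823130e+00 -5.97724658e-02]
```

>>> {"name": "arm_command", "arguments": {
  "deltas": [
    [0.027, 0.007, -0.011, -7.82],
    [0.025, 0.007, -0.0145, -7.82],
    [0.023, 0.007, -0.018, -7.82],
    [0.0205, 0.007, -0.021, -7.82],
    [0.0175, 0.007, -0.0235, -7.82]
  ],
  "claw": 100
}}

```text
time: 30.4
tool_pos: [517.4, -187.6, 165.9]
tcp_rot: [-1.571, 0.002, -1.057]
contact_force: [0.4, -0.1, 0.1]
grip_width: 56.1
```

>>> {"name": "arm_command", "arguments": {
  "deltas": [
    [0.014, 0.007, -0.0255, -7.82],
    [0.0105, 0.007, -0.027, -7.82],
    [0.0065, 0.007, -0.0285, -7.82],
    [0.0025, 0.007, -0.029, -7.82],
    [-0.001, 0.007, -0.029, -7.82]
  ]
}}

```text
time: 30.9
tool_pos: [440.2, -310.8, 130.9]
tcp_rot: [-1.57, 0.001, -0.375]
contact_force: [0.8, 0.6, 0.1]
grip_width: 55.6
```

>>> {"name": "arm_command", "arguments": {
  "deltas": [
    [0, 0, 0, 0],
    [0, 0, 0, 0]
  ]
}}

```text
time: 31.1
tool_pos: [440.7, -310.5, 131.2]
tcp_rot: [-1.57, 0.001, -0.384]
contact_force: [0.4, 0.9, -0.7]
grip_width: 55.8
```

```bash
cat > sp.py <<'E'
from h import *
o=st(); w=vision.capture('wrist'); W=w2c(w,o); a=o['tcp_rot'][2]; tx=np.array([np.cos(a),np.sin(a)]); tz=np.array([-np.sin(a),np.cos(a)]); c=np.array(o['tool_pos'])[:2]
g=w['img'].astype(int).sum(2)
for d in vision.regions_of(w,'spindle'):
    m=d['mask']; ys,xs=np.nonzero(m)
    # steel/black = not orange
    ch=(w['img'][ys,xs,0].astype(int)-w['img'][ys,xs,2]).mean()
    P=np.array([ray(w,q,6,W)[:2]-c for q in zip(xs,ys)]); L=np.c_[P@tx,P@tz]
    # grip (wide) vs rod from width profile along x
    b=np.round(L[:,0]/4)*4; prof=[(int(k),round(L[b==k,1].min(),1),round(L[b==k,1].max(),1)) for k in np.unique(b)]
    print(round(d['confidence'],2),'pix',len(xs),'chroma',round(ch,1),'box',xs.min(),xs.max(),ys.min(),ys.max()); print(prof)
E
python3 sp.py
```

```text
t 31.1 [ 440.7 -310.5  131.2] [-8.993e+01  8.000e-02 -2.202e+01] F [ 0.4  0.9 -0.7] M [0.01 0.03 0.02] w 55.8
0.81 pix 774 chroma 113.9 box 327 351 264 344
[(72, np.float64(4.2), np.float64(26.7)), (76, np.float64(3.2), np.float64(26.8)), (80, np.float64(4.2), np.float64(26.9)), (84, np.float64(4.2), np.float64(27.0)), (88, np.float64(4.2), np.float64(27.1)), (92, np.float64(4.2), np.float64(27.2)), (128, np.float64(12.7), np.float64(21.0)), (132, np.float64(12.7), np.float64(21.0)), (136, np.float64(12.8), np.float64(21.1)), (140, np.float64(12.8), np.float64(21.2)), (144, np.float64(12.9), np.float64(22.3)), (148, np.float64(12.9), np.float64(22.4)), (152, np.float64(13.0), np.float64(22.5)), (156, np.float64(13.0), np.float64(22.6)), (160, np.float64(13.1), np.float64(22.7)), (164, np.float64(13.1), np.float64(22.7)), (168, np.float64(13.2), np.float64(21.7))]
0.77 pix 2063 chroma 12.6 box 308 335 81 210
[(-96, np.float64(-7.3), np.float64(0.9)), (-92, np.float64(-8.2), np.float64(1.7)), (-88, np.float64(-8.2), np.float64(1.7)), (-84, np.float64(-7.4), np.float64(1.7)), (-80, np.f
[... 712 characters left out ...]
 np.float64(-13.4), np.float64(10.0)), (-8, np.float64(-13.4), np.float64(10.1)), (-4, np.float64(-13.5), np.float64(10.1)), (0, np.float64(-13.5), np.float64(9.3)), (4, np.float64(-14.4), np.float64(9.3)), (8, np.float64(-13.6), np.float64(9.4)), (12, np.float64(-13.6), np.float64(9.4)), (16, np.float64(-10.9), np.float64(7.6))]
0.58 pix 2031 chroma 113.7 box 108 235 159 188
[(-32, np.float64(-112.6), np.float64(-79.9)), (-28, np.float64(-113.0), np.float64(-79.4)), (-24, np.float64(-187.2), np.float64(-79.5)), (-20, np.float64(-192.4), np.float64(-79.9)), (-16, np.float64(-192.8), np.float64(-79.3)), (-12, np.float64(-189.8), np.float64(-79.6)), (-8, np.float64(-112.5), np.float64(-80.0))]
```

The grey one (chroma 12.6, box 308–335 × 81–210) is the spindle, with its grip almost exactly under the TCP and aligned. Going down to grasp the thumb grip.

>>> {"name": "arm_command", "arguments": {
  "deltas": [
    [-0.0015, 0.03, 0, 0],
    [0, 0.04, 0, 0],
    [0, 0.03, 0, 0],
    [0, 0.014, 0, 0],
    [0, 0.006, 0, 0]
  ]
}}

```text
time: 31.7
tool_pos: [439.3, -308.9, 10.3]
tcp_rot: [-1.569, 0.003, -0.381]
contact_force: [0.4, 1.0, 0.1]
grip_width: 55.8
```

>>> {"name": "arm_command", "arguments": {
  "deltas": [
    [0, 0, 0, 0],
    [0, 0, 0, 0],
    [0, 0, 0, 0],
    [0, 0, 0, 0],
    [0, 0, 0, 0]
  ],
  "claw": 255
}}

```text
time: 32.2
tool_pos: [439.5, -311.0, 12.5]
tcp_rot: [-1.571, -0.001, -0.382]
contact_force: [-0.3, 0.2, 3.5]
grip_width: 23.8
```

```bash
python3 -c "
from h import *
st()"
```

```text
t 32.2 [ 439.5 -311.    12.5] [-9.002e+01 -8.000e-02 -2.189e+01] F [-0.3  0.2  3.5] M [0.05 0.02 0.02] w 23.8
```

>>> {"name": "arm_command", "arguments": {
  "deltas": [
    [0, -0.01, 0, 0],
    [0, -0.03, 0, 0],
    [0, -0.04, 0, 0],
    [0, -0.02, 0, 0],
    [0, 0, 0, 0]
  ]
}}

```text
time: 32.7
tool_pos: [440.6, -312.1, 115.7]
tcp_rot: [-1.573, -0.007, -0.382]
contact_force: [-0.2, 0.3, -1.1]
grip_width: 22.9
```

```bash
python3 -c "
from h import *
st(); plan(583.9,-134.9,100,-100.1,10)"
```

```text
t 32.7 [ 440.6 -312.1  115.7] [-90.15  -0.38 -21.89] F [-0.2  0.3 -1.1] M [-0.03 -0.05  0.07] w 22.9
[[0.0067, 0.0016, 0.0218, 7.82], [0.0037, 0.0016, 0.0225, 7.82], [0.0006, 0.0016, 0.0228, 7.82], [-0.0025, 0.0016, 0.0226, 7.82], [-0.0056, 0.0016, 0.0221, 7.82]]
[[-0.0086, 0.0016, 0.0211, 7.82], [-0.0113, 0.0016, 0.0198, 7.82], [-0.0139, 0.0016, 0.018, 7.82], [-0.0163, 0.0016, 0.016, 7.82], [-0.0183, 0.0016, 0.0136, 7.82]]
```

>>> {"name": "arm_command", "arguments": {
  "deltas": [
    [0.007, 0.0015, 0.022, 7.82],
    [0.0035, 0.0015, 0.0225, 7.82],
    [0.0005, 0.0015, 0.023, 7.82],
    [-0.0025, 0.0015, 0.0225, 7.82],
    [-0.0055, 0.0015, 0.022, 7.82]
  ]
}}

```text
time: 33.2
tool_pos: [510.9, -220.9, 103.4]
tcp_rot: [-1.572, 0.002, -1.07]
contact_force: [-0.2, 0.4, -0.6]
grip_width: 23.2
```

>>> {"name": "arm_command", "arguments": {
  "deltas": [
    [-0.0085, 0.0015, 0.021, 7.82],
    [-0.0115, 0.0015, 0.02, 7.82],
    [-0.014, 0.0015, 0.018, 7.82],
    [-0.0165, 0.0015, 0.016, 7.82],
    [-0.018, 0.0015, 0.0135, 7.82]
  ]
}}

```text
time: 33.7
tool_pos: [582.4, -132.2, 95.8]
tcp_rot: [-1.573, 0.0, -1.752]
contact_force: [-0.3, -0.0, -0.2]
grip_width: 23.6
```

>>> {"name": "arm_command", "arguments": {
  "deltas": [
    [0, 0.02, 0, 0],
    [0, 0.015, 0, 0],
    [0, 0, 0, 0],
    [0, 0, 0, 0]
  ]
}}

```text
time: 34.1
tool_pos: [582.1, -133.2, 61.4]
tcp_rot: [-1.572, 0.0, -1.747]
contact_force: [0.5, -0.5, -1.5]
grip_width: 23.0
```

```bash
cat > rod.py <<'E'
from h import *
o=D(); w=vision.capture('wrist'); W=w2c(w,o); im=w['img'].astype(int)
a=o['tcp_rot'][2]; tx=np.array([np.cos(a),np.sin(a),0]); tz=np.array([-np.sin(a),np.cos(a),0]); c=np.array(o['tool_pos'])
# rod: predicted pixels for spindle axis points at tool x=-s
for s in (30,50,70,90,96): print(s,proj(w,c-s*tx-[0,0,7.5],W).round(1))
for d in vision.regions_of(w,'spindle')[:2]:
    ys,xs=np.nonzero(d['mask']); print(round(d['confidence'],2),len(xs),xs.min(),xs.max(),ys.min(),ys.max())
    for z in (c[2]-7.5,):
        P=np.array([ray(w,q,z,W)-c for q in zip(xs,ys)]); L=np.c_[P@tx,P@tz]; b=np.round(L[:,0]/8)*8
        print([(int(k),round(L[b==k,1].mean(),1),round(np.ptp(L[b==k,1]),1)) for k in np.unique(b)],L[:,0].min().round(1))
print(find(w,'hole_b',W),find(w,'spindle_tip',W))
E
python3 rod.py
```

```text
t 34.1 [ 582.1 -133.2   61.4] [-9.0080e+01  2.0000e-02 -1.0009e+02] F [ 0.5 -0.5 -1.5] M [-0.1   0.01  0.03] w 23.0
disp xyz [  -0.2 -139.5   61.4] psi -100.09
30 [326.4 202.3]
50 [326.5 164.7]
70 [326.6 124.3]
90 [326.8  80.4]
96 [326.8  66.6]
0.69 5632 301 346 68 284
[(-96, np.float64(-2.3), np.float64(7.4)), (-88, np.float64(-2.2), np.float64(9.5)), (-80, np.float64(-2.2), np.float64(9.6)), (-72, np.float64(-2.3), np.float64(9.8)), (-64, np.float64(-2.1), np.float64(9.8)), (-56, np.float64(-2.0), np.float64(9.6)), (-48, np.float64(-2.0), np.float64(9.7)), (-40, np.float64(-1.9), np.float64(9.8)), (-32, np.float64(-1.8), np.float64(9.5)), (-24, np.float64(-1.8), np.float64(9.6)), (-16, np.float64(-1.4), np.float64(23.8)), (-8, np.float64(-1.7), np.float64(24.1)), (0, np.float64(-1.7), np.float64(24.5)), (8, np.float64(-1.5), np.float64(24.1)), (16, np.float64(-0.8), np.float64(24.5))] -95.4
[(0.72, array([587., -15.,  13.]), array([299.,  33.]))] [(0.93, array([ 590., -103.,   58.]), array([332., 202.]))]
```

The rod is straight along the tool's −x, with its tip at 95.4 and its axis 7.5 below the TCP. I line it up with the hole (dispenser x ≈ 2.2, TCP z 57.5).

>>> {"name": "arm_command", "arguments": {
  "deltas": [
    [0, 0.002, 0.0012, 0],
    [0, 0.002, 0.0012, 0],
    [0, 0, 0, 0],
    [0, 0, 0, 0]
  ]
}}

```text
time: 34.7
tool_pos: [584.9, -133.6, 57.7]
tcp_rot: [-1.571, 0.0, -1.747]
contact_force: [-0.2, -0.2, -0.4]
grip_width: 23.5
```

Run:
```python
from h import *
o=D(); w=vision.capture('wrist'); W=w2c(w,o)
m=vision.regions_of(w,'spindle')[0]['mask']; xs=np.nonzero(m)[1]
s=vision.capture('scene'); print(find(w,'full_roll',W), find(s,'spindle_tip'),find(s,'hole_b'))
# apparent cheek top outer corners in the wrist view: dispenser mask x-extent at z
from tilt2 import mask
mm=mask(w); ys,x2=np.nonzero(mm>.5); k=(ys<120)&(abs(x2-323)<60); print('roll pix u',x2[k].min() if k.any() else None,x2[k].max() if k.any() else None, ys[k].max() if k.any() else None)
```

```text
t 34.7 [ 584.9 -133.6   57.7] [-9.0010e+01  1.0000e-02 -1.0008e+02] F [-0.2 -0.2 -0.4] M [-0.14  0.1  -0.  ] w 23.5
disp xyz [   2.7 -139.4   57.7] psi -100.08
[(0.56, array([622., -11.,  27.]), array([356.,   4.]))] [(0.9, array([ 551., -341.,    9.]), array([191., 287.])), (0.75, array([ 379., -412.,    7.]), array([121., 257.])), (0.31, array([ 609., -160.,   24.]), array([281., 255.])), (0.22, array([667., 113.,  93.]), array([390., 192.]))] [(0.6, array([629., -12.,  16.]), array([338., 232.]))]
roll pix u 269 377 3
```

>>> {"name": "arm_command", "arguments": {
  "deltas": [
    [-0.005, 0, -0.0002, 0],
    [-0.005, 0, 0, 0],
    [-0.005, 0, 0, 0],
    [-0.005, 0, 0, 0],
    [-0.005, 0, 0, 0]
  ]
}}

```text
time: 35.5
tool_pos: [589.2, -108.3, 57.8]
tcp_rot: [-1.571, 0.0, -1.746]
contact_force: [1.0, -0.6, 0.2]
grip_width: 23.5
```

```bash
python3 -c "
from h import *
D()"
```

```text
t 35.5 [ 589.2 -108.3   57.8] [-9.0000e+01  1.0000e-02 -1.0006e+02] F [ 1.  -0.6  0.2] M [-0.12  0.05 -0.01] w 23.5
disp xyz [   2.4 -113.8   57.8] psi -100.06
```

The tip is through the first cheek with no force. Continuing through the core to the second cheek.

>>> {"name": "arm_command", "arguments": {
  "deltas": [
    [-0.008, 0, 0, 0],
    [-0.008, 0, 0, 0],
    [-0.008, 0, 0, 0],
    [-0.007, 0, 0, 0],
    [-0.004, 0, 0, 0]
  ]
}}

```text
time: 36.0
tool_pos: [595.4, -73.6, 57.8]
tcp_rot: [-1.571, 0.0, -1.746]
contact_force: [0.5, 0.2, -0.5]
grip_width: 23.3
```

>>> {"name": "arm_command", "arguments": {
  "deltas": [
    [-0.003, 0, 0, 0],
    [-0.003, 0, 0, 0],
    [-0.003, 0, 0, 0],
    [-0.003, 0, 0, 0],
    [0, 0, 0, 0]
  ]
}}

```text
time: 36.5
tool_pos: [597.4, -62.4, 57.8]
tcp_rot: [-1.571, 0.0, -1.747]
contact_force: [0.0, 0.5, -0.8]
grip_width: 23.5
```

```bash
python3 -c "
from h import *
D()"
```

```text
t 36.5 [597.4 -62.4  57.8] [-9.0000e+01  1.0000e-02 -1.0007e+02] F [ 0.   0.5 -0.8] M [-0.12  0.06  0.01] w 23.5
disp xyz [  2.3 -67.1  57.8] psi -100.07
```

>>> {"name": "arm_command", "arguments": {
  "deltas": [
    [-0.006, 0, 0, 0],
    [-0.006, 0, 0, 0],
    [-0.006, 0, 0, 0],
    [-0.004, 0, 0, 0],
    [-0.002, 0, 0, 0]
  ]
}}

```text
time: 37.0
tool_pos: [601.6, -38.4, 57.8]
tcp_rot: [-1.571, 0.0, -1.746]
contact_force: [-0.4, 0.1, -0.7]
grip_width: 23.1
```

>>> {"name": "arm_command", "arguments": {
  "deltas": [
    [-0.001, 0, 0, 0],
    [-0.001, 0, 0, 0],
    [-0.001, 0, 0, 0],
    [-0.001, 0, 0, 0],
    [0, 0, 0, 0]
  ]
}}

```text
time: 37.5
tool_pos: [602.1, -35.7, 57.8]
tcp_rot: [-1.571, -0.001, -1.747]
contact_force: [-0.8, -2.3, 0.0]
grip_width: 23.7
```

```bash
python3 -c "
from h import *
D()"
```

```text
t 37.5 [602.1 -35.7  57.8] [-9.0000e+01 -4.0000e-02 -1.0009e+02] F [-0.8 -2.3  0. ] M [-0.61  0.24 -0.01] w 23.7
disp xyz [  2.3 -40.   57.8] psi -100.09
```

>>> {"name": "arm_command", "arguments": {
  "deltas": [
    [-0.0008, 0.0005, 0, 0],
    [-0.0007, 0.0005, 0, 0],
    [0, 0, 0, 0]
  ]
}}

```text
time: 37.8
tool_pos: [602.4, -35.5, 57.2]
tcp_rot: [-1.571, -0.002, -1.747]
contact_force: [-2.9, -8.1, 2.1]
grip_width: 23.3
```

>>> {"name": "arm_command", "arguments": {
  "deltas": [
    [0, 0, 0, 0],
    [0, 0, 0, 0],
    [0, 0, 0, 0],
    [0, -0.005, 0, 0],
    [0, -0.02, 0, 0]
  ],
  "claw": 100
}}

```text
time: 38.3
tool_pos: [601.2, -33.1, 80.4]
tcp_rot: [-1.575, 0.0, -1.746]
contact_force: [0.4, -0.1, 0.3]
grip_width: 54.9
```

>>> {"name": "arm_command", "arguments": {
  "deltas": [
    [0, -0.04, 0, 0],
    [0, -0.04, 0, 0],
    [0.03, -0.03, 0, 0],
    [0.03, -0.01, 0, 0],
    [0, 0, 0, 0]
  ]
}}

```text
time: 38.8
tool_pos: [592.6, -95.8, 204.7]
tcp_rot: [-1.566, -0.001, -1.749]
contact_force: [-0.2, 0.4, -0.3]
grip_width: 55.9
```

Run:
```python
from tilt2 import *
o=D(); w=vision.capture('wrist'); W=w2c(w,o); m=mask(w)
u,v=proj(w,[608,4,60],W).astype(int); V=np.zeros(m.shape,bool); V[max(v-40,0):v+40,u-45:u+45]=1
for a in (84,87,90,93,96):
  r=differential_evolution(lambda p:((sil(w,W,np.array([607,4.1,50]),a,p[0],p[1],0)-m)[V]**2).sum(),[(-8,8),(-10,10)],seed=1);print(a,round(r.fun),r.x.round(2))
for d in vision.regions_of(w,'spindle')[:2]:
    ys,xs=np.nonzero(d['mask']); print(round(d['confidence'],2),len(xs),xs.min(),xs.max(),ys.min(),ys.max())
    P=np.array([ray(w,q,52,W)-[607,4.1,0] for q in zip(xs,ys)]); print('disp x',(P@ex).min().round(1),(P@ex).max().round(1),'y',(P@ey).min().round(1),(P@ey).max().round(1))
t=vision.capture('top')
for n in ['used_roll','sweet_jar','tin']: print(n,find(t,n)[:1])
```

```text
t 38.8 [592.6 -95.8 204.7] [-8.9710e+01 -8.0000e-02 -1.0024e+02] F [-0.2  0.4 -0.3] M [-0.04  0.06 -0.01] w 55.9
disp xyz [   3.5 -100.9  204.7] psi -100.24
84 510 [-0.38 -1.06]
87 294 [-0.43 -0.04]
90 82 [-0.3   1.19]
93 61 [-0.26  2.39]
96 96 [-0.08  3.8 ]
0.8 1387 308 333 6 139
disp x -11.8 11.7 y -56.2 54.5
0.64 132 298 320 337 343
disp x -27.3 -1.4 y -294.0 -285.3
used_roll []
sweet_jar [(0.89, array([644., 135., 138.]), array([276., 160.]))]
tin [(0.53, array([606.,  10.,  73.]), array([327., 178.]))]
```

```bash
python3 -c "
from h import *
print(job.close_job()); st()"
```

```text
the job is handed in; nothing more can be done
None
the job is handed in; nothing more can be done
```

The dispenser is reloaded and the job is handed in. The full roll stands upright in the trough, and the steel spindle runs through both cheeks and the core from the tin side.

**How the roll went in:** The tool only points down, so I tipped the roll up against the dispenser's cheek. The first attempts slipped in the pads, and I laid it flat across the cheeks, regripped and repeated. I then stood it on the worktop, regripped it upright and lowered it into the trough, where it touched down at the expected seat height before I let go.

**Spindle:** It passed both holes with almost no force. I pushed until the thumb grip pressed the cheek with about 8 N, then let go.

**Last checks:**
- **Spindle seating:** it spans y −56 to +54.5 in the dispenser frame, where fully home would be −57 to +55. That is within camera error.
- **Roll:** the outline fits best at 90–93°, so it is upright to within a few degrees. That fit was poorer than the one before the spindle went in.
- **Time and hand:** the job took about 39 s, with the hand clear and no force on it.

**Not confirmed:** In the final top picture only the jar was found where it had been. The network missed the used roll, and its one report for the tin was on the dispenser. No forces suggested I touched either, but I have no image proving they did not move. Pressing the roll against the cheeks in the failed attempts reached about 35 N.

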